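Index the valve-plug carousel and load the last plug

ROBOT

A 7-joint arm with a two-finger parallel gripper is mounted at the origin on the work surface. World frame = base frame: x ahead of the robot, y to its left, z up, the work surface at z = 0. Lengths are in m, angles in rad, forces in N, time in s.
With the tool pointing down it reaches from about 0.35 to 0.775 m from the base axis. Payload 3.1 kg.
Tool frame: the origin (TCP) lies on the centre line of the jaws, within the pads' length; the fingertips stand 25 mm ahead of it and the grasp point (between the pads) lies 6 mm ahead of it; x points along the fingers, y is the direction in which the jaws open and shut, and the axes are right-handed (so a half turn about x gives the same grasp; the last joint's range is limited). The gripper opens to 85 mm and grips with 20 to 120 N. Pads are 22 mm wide; open, the fingers measure 114 mm over their backs; the gripper's body (76 mm by 85 mm) begins 54 mm behind the grasp point. The pads swing forward as they close: fully open they stand 13 mm farther back than shut.
Start: joints at [1.15, 0.311, 0.014, 1.512, -0.004, 1.319, -0.027], TCP at [0.203, -0.511, 0.222] pointing down, gripper open.
Joint ranges: [-2.7, 2.7], [-0.3, 1.91], [-1.27, 1.3], [0.12, 2.57], [-1.44, 4.58], [0.2, 2.03], [-3.05, 3.05]. Speed limits (rad/s): [2.79, 2.79, 3.14, 3.14, 3.14, 3.14, 3.14].

INTERFACE

Orientations are given as a unit quaternion [x, y, z, w].
In Python, from station import observe, vision, ctrl gives the robot as it stands.
- The arm moves only by the tool apply_moves, never from a script. Its arguments are lists of equal length, an entry for each row: "slide": the shift along the tool's x, y, z in m, a list of three; "spin": the turn about the tool's x in rad. In form: {"slide": [[tx, ty, tz], ...], "spin": [spin, ...]}. A call has 1 to 12 rows; each row shifts and turns the pose as measured when the row begins, along the tool's axes as they then stand; what a row does not reach is not made up. A row lasts 1/12 s, in which the tool goes at most 41.7 mm and 7.16 degrees, less where a joint would pass 70% of its speed; a pose out of reach is approached as far as the arm can. A call is refused whole if a number of a shift passes 0.0417 or a number of a turn 0.125, either way. A call with a gripper value outside its range is refused whole. "grip" is the opening, from 0 (shut) to 1 (fully open), set as the call begins (left out, the last holds). The fingers move at their own pace and stop on an object; the grip force is fixed at half the most. Time passes only in rows, so rows that do not move let the fingers close. It gives the time, the measured TCP pose, the force and the opening at its end, in the units of the state.
- observe(): the state, without advancing time (a new reading comes with each control period).
- vision.grab_frame(name): name is "scene" or "top" or "wrist"; returns (picture, depth): 420x560x3 uint8, blue, green, red; 420x560 float32, m along the optical axis (not along the pixel's ray), 0 where there is no reading.
- vision.calibration(name): a dict with "fov_y" (degrees; the focal length in pixels is half the picture's height over the tangent of half this angle, whatever the lens; pixels are square), "cx", "cy" (the principal point, pixels), "extrinsics" (4x4, takes a point from camera to world coordinates). Camera axes: x right, y down, z forward; pixel columns grow to the right and rows downward; lengths in m; the calibration is good to about 2 mm. A picture is of the moment at which its call begins: read the wrist's pose just before it. calibration takes no time and is no camera call; for the wrist camera it gives the pose at the moment of the call.
- ctrl.job_done(): hands the job in, once; it reports no verdict.
The state is a dict: "time": time; "joint_positions": joint angles; "dq": joint speeds; "joint_torque": joint torques, N m; "eef_pos": TCP position; "ee_rot": TCP orientation; "contact_force": force on the tool from outside, world axes, zero at the start; "wrist_torque": the same for the moment, N m; "finger_gap": finger opening in m.
Only numpy, scipy, OpenCV 4.12 (cv2) and the standard library are available. Lean on these libraries where they do the work, as an engineer would, in place of code of your own. Each camera call takes 0.05 s, during which the arm holds its last target.

TASK

Turn the carousel by its black upright handle until the empty pocket stands at the loading gate, the gap in the guard rail. Then, with the pocket there, stand the loose bronze valve plug (a round disc with a stem on top) upright on the floor of that pocket, leaving the pocket at the gate, and let go.

Things in the scene. Friction and masses are not known exactly. Their poses are not given: they have to be found in the camera images.
- handle (a point): On the axis of the carousel's black upright round handle (18 mm thick, spins freely on its pin), 15 mm below its top, 75 mm above the dark steel plate (238 mm wide, top 50 mm above the bench): grip here from above. 80 mm from the turning axis, opposite the empty pocket. Turns both ways, no stops, about 2 N; stays put. Four pockets hold fixed plugs, tops 53 mm above the plate: fingers above.
- empty_pocket (a point): Centre of the floor of the only empty pocket, 53 mm above the bench. The turning axis is vertical, half-way between this point and the handle, 80 mm from each. The pocket is an open aluminium cup, inner diameter 54 mm, outer 62 mm, floor 3 mm and rim 12 mm above the plate; it turns with the carousel.
- loading_point (a point): Fixed point where the centre of the empty pocket's floor must stand, 80 mm from the turning axis towards the loading gate, 53 mm above the bench. The gate is the one gap in the dark guard rail (127 mm from the axis, top 15 mm above the plate), with two steel guide cheeks outside it (25 mm above the plate, 62 mm apart, 123 to 173 mm from the axis).
- plug_center (a point): Centre, half-way up, of the loose bronze valve plug: disc 38 mm wide, 18 mm high, with a round stem 16 mm thick on top, 50 mm high in all, about 0.23 kg. Stands on the bench, stem up, this point 25 mm above its underside, on the stem; grip the stem from above. Not wanted: a flat flange ring, a six-sided cap and a brush wheel with a thin shank nearby.
There are look-alikes about, which are no part of the job. What is shaped like the part that bears plug_center but green or red is not meant.

How it is judged:
By the outcome, as a careful person would: the job done as asked, in the order asked, and still so for the second after the job is handed in, with the robot touching nothing.
It also fails if it takes over 56 s, if anything falls off the work surface, if the arm or the gripper's body presses on something with over 40 N, if the wrist force passes 120 N, or if a joint passes its speed limit or range.

## Working session

There is one attempt and no reset: what is moved stays moved. The work goes in short steps, Python scripts to look and compute and a tool call to move; the robot and the scene stay as the last step left them, time stands still between calls to the robot, and variables do not carry over. Pictures are saved under pics/ and viewed, and the job is handed in when it is done.

Besides the shell and the picture viewer there is one more tool, called after "Request:" as a command line: name --pt "numbers of a row" for each row, then --argument value for the rest. apply_moves: Moves the arm, as the interface text tells. Its arguments: {"type":"object","properties":{"slide":{"type":"array"},"spin":{"type":"array"},"grip":{"type":"number"}},"required":["slide","spin"]}

```bash
ls; mkdir -p pics
python3 - <<'E'
from station import observe, vision, ctrl
import cv2,numpy as np
print(observe())
for n in ("scene","top","wrist"):
    c=vision.calibration(n); print(n,c)
    p,d=vision.grab_frame(n); cv2.imwrite(f"pics/{n}0.png",p); np.savez(f"pics/{n}0.npz",p=p,d=d,E=np.array(c["extrinsics"]))
E
```

```text
pics
{'time': 0.0, 'joint_positions': array([ 1.15028388,  0.31175954,  0.01399558,  1.51305931, -0.00442157,
        1.31918388, -0.02718579]), 'dq': array([ 0.00141501,  0.00127711, -0.0003204 , -0.00069975,  0.00067967,
        0.00063873, -0.00045492]), 'joint_torque': array([ 9.09042365e-05, -3.79914343e+01,  1.45904026e-01, -2.30595535e+01,
        1.19961431e-02,  1.35229016e-02, -5.70718981e-06]), 'eef_pos': array([ 0.20313879, -0.51030671,  0.22120159]), 'ee_rot': array([-0.69426975, -0.13397999,  0.69464038, -0.13233903]), 'contact_force': array([0.14649833, 0.2043658 , 0.18645918]), 'wrist_torque': array([-0.03708769,  0.05833974,  0.00285176]), 'finger_gap': 0.08565745169611884}
scene {'fov_y': 48.095264469515215, 'cx': 275.16750915283257, 'cy': 202.14654552497024, 'extrinsics': array([[ 0.78790574,  0.345165  , -0.50996635,  1.10929577],
       [ 0.61560316, -0.46221415,  0.63827175, -0.84245465],
       [-0.01540459, -0.81683487, -0.57666585,  0.75246391],
       [ 0.        ,  0.        ,  0.        ,  1.        ]])}
top {'fov_y': 45.92365994364869, 'cx': 283.78610101470827, 'cy': 206.70361222839517, 'extrinsics': array([[-0.06166105, -0.97710656,  0.20361896,  0.38484462],
       [-0.99809413,  0.05986244, -0.01498653, -0.13383088],
       [ 0.00245431, -0.20415497, -0.97893551,  1.01998837],
       [ 0.        ,  0.        ,  0.        ,  1.        ]])}
wrist {'fov_y': 58.277288950231004, 'cx': 280.22550366983324, 'cy': 214.43579672525667, 'extrinsics': array([[ 0.36999816, -0.88151546, -0.29331187,  0.27877113],
       [-0.92902993, -0.35181346, -0.11458918, -0.48061462],
       [-0.00217893,  0.31489329, -0.94912458,  0.3725529 ],
       [ 0.        ,  0.        ,  0.        ,  1.        ]])}
```

View pics/scene0.png

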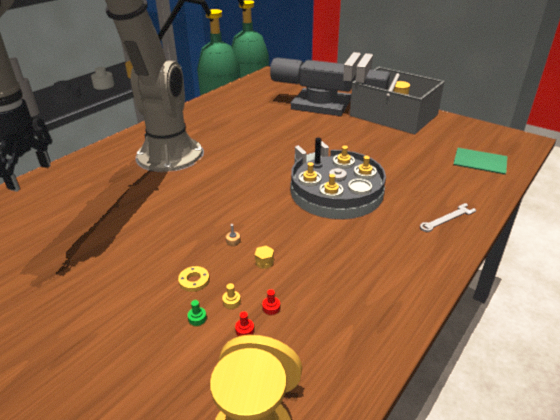

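View pics/top0.png

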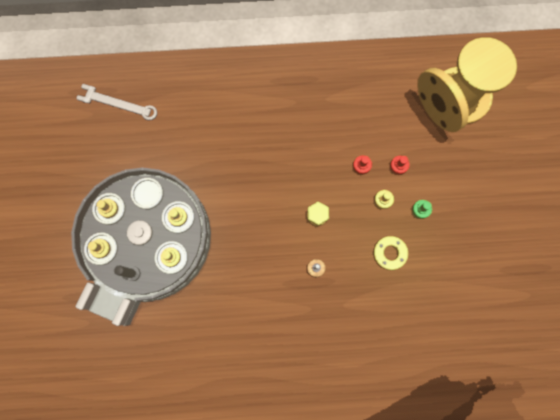

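View pics/wrist0.png

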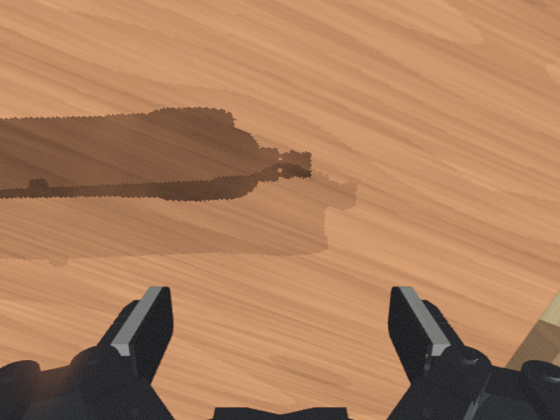

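```bash
cat > h.py <<'E'
import numpy as np,cv2
CAL={'top':(45.92365994364869,283.78610101470827,206.70361222839517),'scene':(48.095264469515215,275.16750915283257,202.14654552497024),'wrist':(58.277288950231004,280.22550366983324,214.43579672525667)}
def load(f): z=np.load(f); return z['p'],z['d'],z['E']
def ray(n,u,v,E):
    fov,cx,cy=CAL[n]; f=210/np.tan(np.radians(fov/2))
    return E[:3,3],E[:3,:3]@np.array([(u-cx)/f,(v-cy)/f,1.0])
def plane(n,u,v,E,z):
    o,r=ray(n,u,v,E); return o+r*(z-o[2])/r[2]
def cloud(n,d,E):
    v,u=np.mgrid[:420,:560]; fov,cx,cy=CAL[n]; f=210/np.tan(np.radians(fov/2))
    P=np.stack([(u-cx)/f*d,(v-cy)/f*d,d],-1); return P@E[:3,:3].T+E[:3,3]
def proj(n,X,E):
    fov,cx,cy=CAL[n]; f=210/np.tan(np.radians(fov/2)); c=E[:3,:3].T@(np.array(X)-E[:3,3]); return f*c[0]/c[2]+cx,f*c[1]/c[2]+cy
E
python3 - <<'E'
from h import *
p,d,E=load('pics/top0.npz')
a=cv2.resize(p[160:335,60:225],None,fx=4.5,fy=3.4*4.5/4.5 if 0 else 3.4,interpolation=2)
cv2.imwrite('pics/t_c.png',cv2.resize(p[160:335,60:225],None,fx=3.4,fy=3.4,interpolation=2))
cv2.imwrite('pics/t_p.png',cv2.resize(p[145:285,295:445],None,fx=4,fy=4,interpolation=2))
P=cloud('top',d,E)
for u,v in [(384,199),(318,213),(350,300),(139,233),(147,193),(119,270),(100,232),(128,275),(177,216)]: print(u,v,P[v,u].round(4))
E
```

```text
384 199 [ 0.592  -0.3524  0.0408]
318 213 [ 0.5729 -0.2174  0.0329]
350 300 [ 0.3963 -0.2708  0.0038]
139 233 [0.547  0.1334 0.074 ]
147 193 [0.6306 0.123  0.0534]
119 270 [0.4717 0.15   0.1401]
100 232 [0.5582 0.2177 0.0482]
128 275 [0.4656 0.1468 0.0987]
177 216 [0.5724 0.0562 0.0913]
```

View pics/t_c.png

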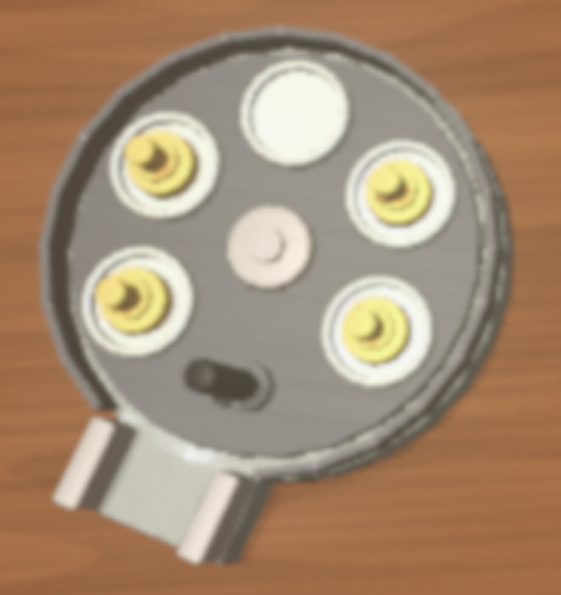

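View pics/t_p.png

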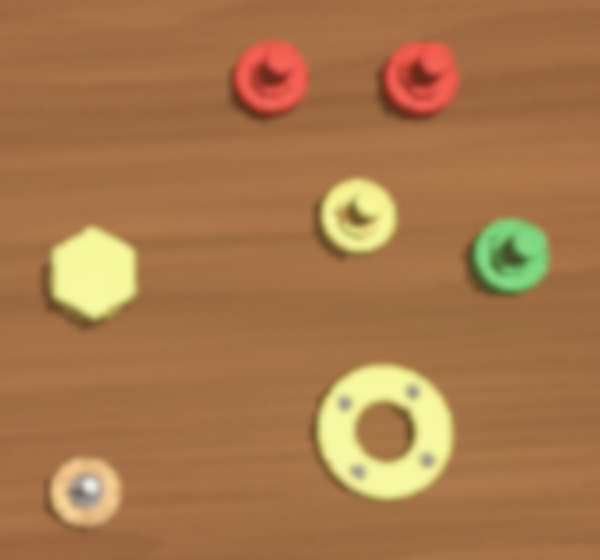

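Run:
```python
from h import *
p,d,E=load('pics/top0.npz')
P=cloud('top',d,E); hsv=cv2.cvtColor(p,cv2.COLOR_BGR2HSV)
# empty pocket / other cups : bright low-sat
m=((hsv[...,2]>200)&(hsv[...,1]<60)).astype(np.uint8); m[:160]=0;m[340:]=0;m[:,230:]=0
n,l,s,c=cv2.connectedComponentsWithStats(m)
for i in range(1,n):
    if s[i,4]>60:
        cs,_=cv2.findContours((l==i).astype(np.uint8),0,1); (cx,cy),r=cv2.minEnclosingCircle(cs[0]); e=cv2.fitEllipse(cs[0])
        print(s[i],c[i].round(1),'ell',np.round(e[0],1),np.round(e[1],1),'z62',plane('top',*e[0],E,.062).round(4),'z53',plane('top',*e[0],E,.053).round(4))
# cheeks: height 75
m=((P[...,2]>.068)&(P[...,2]<.082)).astype(np.uint8); m[:272]=0;m[330:]=0;m[:,:60]=0;m[:,150:]=0
n,l,s,c=cv2.connectedComponentsWithStats(m)
for i in range(1,n):
    if s[i,4]>15:
        cs,_=cv2.findContours((l==i).astype(np.uint8),0,1); b=cv2.minAreaRect(cs[0]); print('cheek',s[i],b,plane('top',*c[i],E,.075).round(4),[plane('top',*q,E,.075)[:2].round(4) for q in cv2.boxPoints(b)])
# handle top
m=(P[...,2]>.125).astype(np.uint8); m[:180]=0;m[330:]=0;m[:,:60]=0;m[:,220:]=0
n,l,s,c=cv2.connectedComponentsWithStats(m)
for i in range(1,n):
    if s[i,4]>8: print('hi',s[i],c[i],plane('top',*c[i],E,.14).round(4),P[l==i].mean(0))
# plug stem / disc
m=((hsv[...,0]>20)&(hsv[...,0]<35)&(hsv[...,1]>80)&(hsv[...,2]>120)).astype(np.uint8); 
q=m.copy();q[:180]=0;q[220:]=0;q[:,:365]=0;q[:,405:]=0
cs,_=cv2.findContours(q,0,1);cc=max(cs,key=cv2.contourArea);e=cv2.fitEllipse(cc);print('plug disc',e,plane('top',*e[0],E,.018).round(4),plane('top',*e[0],E,.012).round(4))
q=((P[...,2]>.04)&(P[...,2]<.06)).astype(np.uint8);q[:180]=0;q[220:]=0;q[:,:365]=0;q[:,405:]=0
v,u=np.nonzero(q);print('stem',len(u),u.mean(),v.mean(),plane('top',u.mean(),v.mean(),E,.05).round(4))
# plate circle : edge of rail
```

```text
[131 178  31  30 710] [146.3 192.9] ell [146.  192.5] [28.9 30.7] z62 [0.6295 0.1226 0.062 ] z53 [0.6318 0.1251 0.053 ]
[ 93 193  31  31 371] [109.1 208.5] ell [107.9 207.9] [28.9 31.2] z62 [0.6029 0.1979 0.062 ] z53 [0.605 0.201 0.053]
[162 201  32  31 446] [177.5 216.5] ell [177.2 216.3] [29.5 31.2] z62 [0.5776 0.0618 0.062 ] z53 [0.5794 0.0636 0.053 ]
[127 221  24  23 423] [138.6 231.9] ell [138.6 232. ] [21.9 23.4] z62 [0.5511 0.1374 0.062 ] z53 [0.5527 0.14   0.053 ]
[ 84 233  32  31 395] [101.  248.5] ell [ 99.7 248.1] [29.5 32. ] z62 [0.5241 0.2127 0.062 ] z53 [0.5254 0.216  0.053 ]
[155 241  32  32 492] [170.4 256.6] ell [170.3 256.7] [30.3 31.9] z62 [0.4989 0.0765 0.062 ] z53 [0.5    0.0784 0.053 ]
[ 96 280  39  45 594] [114.3 302.2] ell [114.6 300. ] [27.4 41.7] z62 [0.4232 0.1833 0.062 ] z53 [0.4235 0.1862 0.053 ]
[ 76 283  17  26 161] [ 84.1 295.8] ell [ 84.1 295.7] [ 5.8 35.3] z62 [0.4348 0.2411 0.062 ] z53 [0.4353 0.2446 0.053 ]
cheek [ 75 282  19  28 235] ((84.89998626708984, 295.70001220703125), (8.497057914733887, 28.174455642700195), 26.56505012512207) [0.4339 0.2352 0.075 ] [array([0.4155, 0.2529]), array([0.4608, 0.2304]), array([0.4528, 0.216 ]), array([0.4076, 0.2386])]
cheek [112 298  19  27 229] ((121.10000610351562, 311.3000183105469), (8.497057914733887, 28.174455642700195), 26.56505012512207) [0.4014 0.167  0.075 ] [array([0.3828, 0.1853]), array([0.4275, 0.1621]), array([0.4196, 0.1479]), array([0.3751, 0.1712])]
hi [114 265  12  11 103] [119.37864078 270.01941748] [0.4717 0.1494 0.14  ] [0.47183923 0.14990775 0.13836431]
plug disc ((384.048828125, 198.78834533691406), (18.043067932128906, 18.530683517456055), 98.7802505493164) [ 0.5973 -0.3577  0.018 ] [ 0.5986 -0.359   0.012 ]
stem 57 386.64912280701753 195.3684210526316 [ 0.5972 -0.3565  0.05  ]
```

Run:
```python
from h import *
p,d,E=load('pics/scene0.npz')
cv2.imwrite('pics/s_c.png',cv2.resize(p[125:225,275:400],None,fx=6,fy=6,interpolation=2))
cv2.imwrite('pics/s_p.png',cv2.resize(p[215:345,170:300],None,fx=4.5,fy=4.5,interpolation=2))
```

```text
(no output)
```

View pics/s_c.png

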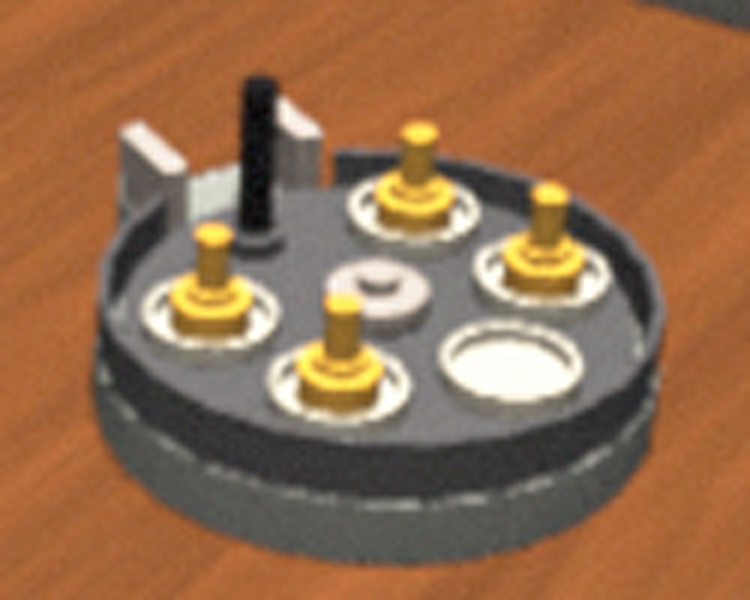

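View pics/s_p.png

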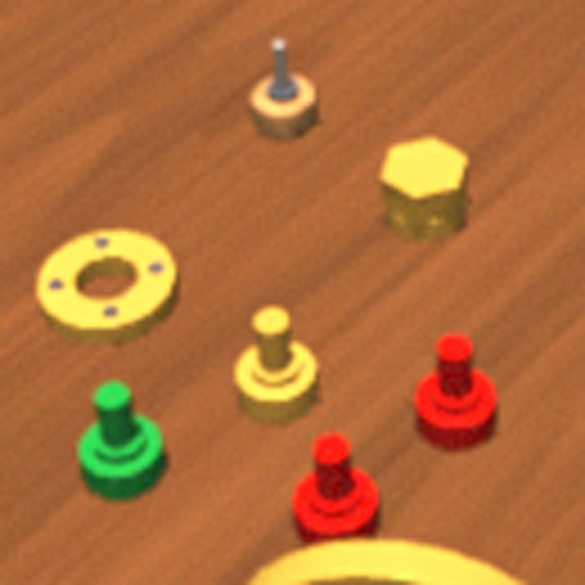

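```bash
cat >> h.py <<'E'
from scipy.spatial.transform import Rotation as R
def tool(o):
    M=R.from_quat(o['ee_rot']).as_matrix(); return np.array(o['eef_pos']),M
def to(o,tgt):
    p,M=tool(o); return M.T@(np.array(tgt)-p)
def show(o):
    p,M=tool(o); print('t',round(float(o['time']),2),'p',p.round(4),'x',M[:,0].round(3),'y',M[:,1].round(3),'yawy',round(float(np.arctan2(M[1,1],M[0,1])),3),'F',np.array(o['contact_force']).round(1),'gap',round(float(o['finger_gap']),4),'q',np.array(o['joint_positions']).round(2))
E
python3 - <<'E'
from h import *
from station import observe
o=observe();show(o);p,M=tool(o);print(M.round(3))
print(to(o,[.42,-.2,.222]),to(o,[.4717,.1494,.222]))
E
```

```text
t 0.15 p [ 0.2032 -0.5105  0.2215] x [-0.001  0.002 -1.   ] y [ 0.37  -0.929 -0.002] yawy -1.192 F [ 0.  -0.2 -0. ] gap 0.0852 q [ 1.15  0.31  0.01  1.51 -0.    1.32 -0.03]
[[-0.001  0.37  -0.929]
 [ 0.002 -0.929 -0.37 ]
 [-1.    -0.002  0.   ]]
[-1.74267254e-04 -2.08290476e-01 -3.16251409e-01] [ 3.65937702e-04 -5.13794121e-01 -4.93509642e-01]
```

Request:
apply_moves --pt "0 -0.021 -0.032" --pt "0 -0.021 -0.032" --pt "0 -0.021 -0.032" --pt "0 -0.021 -0.032" --pt "0 -0.021 -0.032" --pt "0 -0.021 -0.032" --pt "0 -0.021 -0.032" --pt "0 -0.021 -0.032" --pt "0 -0.021 -0.032" --pt "0 -0.021 -0.032" --pt "0 -0.034 -0.02" --pt "0 -0.034 -0.02" --spin '[0,0,0,0,0,0,0,0,0,0,0,0]' --grip 0.6

```text
time: 1.15
eef_pos: [0.4403, -0.1152, 0.2147]
ee_rot: [-0.693, -0.123, 0.699, -0.123]
contact_force: [-0.4, -0.3, -0.9]
finger_gap: 0.0511
```

Run:
```python
from h import *
from station import observe
o=observe();show(o)
print(to(o,[.472,.15,.2]))
```

```text
t 1.15 p [ 0.4403 -0.1152  0.2147] x [-0.008 -0.002 -1.   ] y [ 0.343 -0.939 -0.001] yawy -1.22 F [-0.4 -0.3 -0.9] gap 0.0511 q [ 0.52  0.14 -0.34  1.75  0.05  1.26 -1.05]
[ 0.01404515 -0.23816116 -0.12091174]
```

Request:
apply_moves --pt "0 -0.035 -0.018" --pt "0 -0.035 -0.018" --pt "0 -0.035 -0.018" --pt "0 -0.035 -0.018" --pt "0 -0.035 -0.018" --pt "0 -0.032 -0.016" --pt "0 -0.02 -0.01" --pt "0 0 0" --pt "0 0 0" --spin '[0,0,0,0,0,0,0,0,0]'

```text
time: 1.9
eef_pos: [0.4678, 0.1629, 0.2128]
ee_rot: [-0.692, -0.132, 0.698, -0.127]
contact_force: [0.8, 0.1, -1.0]
finger_gap: 0.0511
```

```bash
cat > snap.py <<'E'
import sys
from h import *
from station import observe,vision
o=observe();show(o)
n,tag=sys.argv[1:3]
E=np.array(vision.calibration(n)['extrinsics']); p,d=vision.grab_frame(n)
cv2.imwrite(f'pics/{tag}.png',p); np.savez(f'pics/{tag}.npz',p=p,d=d,E=E)
E
python3 snap.py wrist w1; python3 -c "
from h import *
from station import observe
print(to(observe(),[.472,.15,.2]))"
```

```text
t 1.9 p [0.4678 0.1629 0.2128] x [-0.01   0.005 -1.   ] y [ 0.36  -0.933 -0.008] yawy -1.202 F [ 0.8  0.1 -1. ] gap 0.0511 q [ 0.09  0.25 -0.55  1.65  0.13  1.28 -1.69]
[0.01269278 0.01391436 0.00045966]
```

View pics/w1.png

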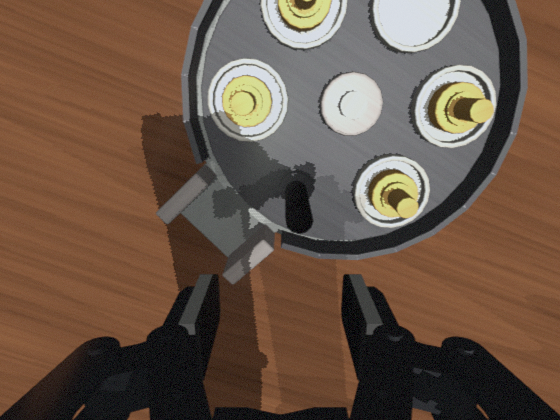

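Run:
```python
from h import *
p,d,E=load('pics/w1.npz')
P=cloud('wrist',d,E)
m=((P[...,2]>.125)&(P[...,2]<.15)).astype(np.uint8); m[240:]=0
n,l,s,c=cv2.connectedComponentsWithStats(m)
for i in range(1,n):
    if s[i,4]>30: print(s[i],c[i],plane('wrist',*c[i],E,.14).round(4),P[l==i].mean(0).round(4))
m=((P[...,2]>.07)&(P[...,2]<.08)).astype(np.uint8); m[:150]=0;m[300:]=0
n,l,s,c=cv2.connectedComponentsWithStats(m)
for i in range(1,n):
    if s[i,4]>100: print('ch',s[i],c[i],P[l==i].mean(0).round(4))
for q in [(351,103),(416,12),(215,100),(240,260)]: print(q,P[q[1],q[0]].round(4))
for u,v in [(351,103)]: print(plane('wrist',u,v,E,.074))
# cups at z62 ellipses
hsv=cv2.cvtColor(p,cv2.COLOR_BGR2HSV)
```

```text
[286 202  28  32 691] [298.98986975 217.63965268] [0.4758 0.154  0.14  ] [0.4751 0.1536 0.1375]
ch [ 156  173   53   51 1044] [182.17049808 198.2394636 ] [0.4367 0.2363 0.0743]
ch [373 173  46  45 910] [392.58021978 192.04285714] [0.502  0.0814 0.0727]
ch [223 238  51  47 917] [248.22682661 260.75354417] [0.4038 0.1686 0.0742]
(351, 103) [0.5522 0.1403 0.0711]
(416, 12) [0.6281 0.1195 0.0536]
(215, 100) [0.5161 0.238  0.0538]
(240, 260) [0.4018 0.1752 0.0737]
[0.55213936 0.14080963 0.074     ]
```

```bash
python3 -c "
from h import *
from station import observe
print(to(observe(),[.4737,.1517,.132]))"
```

```text
[ 0.08068132  0.01356136 -0.00222613]
```

Request:
apply_moves --pt "0.0 0.0135 -0.002" --pt "0.02 0 0" --pt "0.02 0 0" --pt "0.02 0 0" --pt "0.014 0 0" --pt "0 0 0" --spin '[0,0,0,0,0,0]'

```text
time: 2.45
eef_pos: [0.4764, 0.1383, 0.1365]
ee_rot: [-0.694, -0.123, 0.699, -0.123]
contact_force: [0.2, 0.1, 0.4]
finger_gap: 0.0516
```

```bash
python3 -c "
from h import *
from station import observe
o=observe();show(o)
print(to(o,[.4737,.1517,.132]))"; python3 snap.py wrist w2
```

```text
t 2.45 p [0.4764 0.1383 0.1365] x [-0.007 -0.002 -1.   ] y [ 0.343 -0.939 -0.001] yawy -1.221 F [0.2 0.1 0.4] gap 0.0516 q [ 0.11  0.32 -0.52  1.76  0.18  1.11 -1.7 ]
[ 0.00453249 -0.01356069 -0.00208161]
t 2.45 p [0.4764 0.1383 0.1365] x [-0.007 -0.002 -1.   ] y [ 0.343 -0.939 -0.001] yawy -1.221 F [0.2 0.1 0.4] gap 0.0516 q [ 0.11  0.32 -0.52  1.76  0.18  1.11 -1.7 ]
```

View pics/w2.png

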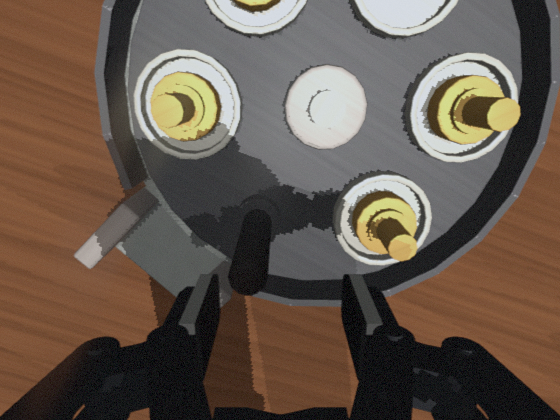

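Request:
apply_moves --pt "0.002 -0.0135 -0.002" --pt "0.001 0 0" --pt "0 0 0" --spin '[0,0,0]'

```text
time: 2.75
eef_pos: [0.4766, 0.1471, 0.1367]
ee_rot: [-0.696, -0.119, 0.698, -0.121]
contact_force: [0.4, -1.1, 0.1]
finger_gap: 0.0513
```

```bash
python3 -c "
from h import *
from station import observe
o=observe();
print(to(o,[.4737,.1517,.132]))"; python3 snap.py wrist w3
```

```text
[ 0.00466457 -0.00527174  0.00116454]
t 2.75 p [0.4766 0.1471 0.1367] x [-0.002 -0.004 -1.   ] y [ 0.335 -0.942  0.003] yawy -1.229 F [ 0.4 -1.1  0.1] gap 0.0513 q [ 0.09  0.32 -0.53  1.76  0.18  1.11 -1.73]
```

View pics/w3.png

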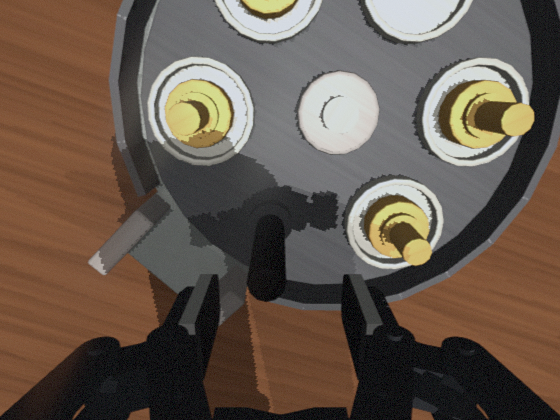

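Request:
apply_moves --pt "0.005 -0.005 0.001" --pt "0.003 -0.001 0" --pt "0 0 0" --pt "0 0 0" --pt "0 0 0" --pt "0 0 0" --pt "0 0 0" --spin '[0,0,0,0,0,0,0]' --grip 0.1

```text
time: 3.38
eef_pos: [0.4763, 0.1535, 0.1319]
ee_rot: [0.699, 0.119, -0.695, 0.121]
contact_force: [0.4, 0.0, -0.4]
finger_gap: 0.0085
```

```bash
python3 snap.py wrist w4
```

```text
t 3.38 p [0.4763 0.1535 0.1319] x [ 0.006 -0.001 -1.   ] y [ 0.334 -0.942  0.003] yawy -1.23 F [ 0.4  0.  -0.4] gap 0.0085 q [ 0.08  0.33 -0.53  1.77  0.19  1.09 -1.75]
```

View pics/w4.png

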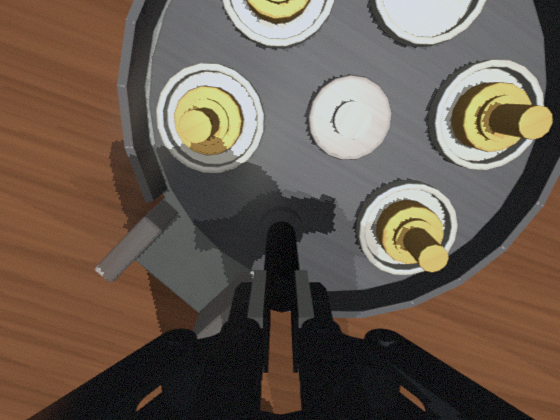

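Run:
```python
from h import *
from station import observe
o=observe();t,M=tool(o)
p,d,E=load('pics/w4.npz');P=cloud('wrist',d,E)
for a in (-.006,0,.006,.025): print(a,proj('wrist',t+a*M[:,0],E))
print(M.T@(E[:3,3]-t))
m=((P[...,2]>.125)&(P[...,2]<.15)).astype(np.uint8); m[320:]=0;m[:,:263]=0;m[:,300:]=0
v,u=np.nonzero(m)
print(len(u),u.min(),u.max(),v.min(),v.max(),P[m>0].mean(0))
T=(P-t)@M
for v in range(220,345,8): print(v,[ (T[v,u]*1000).round(0).tolist() for u in (255,281,305)])
```

```text
-0.006 (np.float64(280.3555739804273), np.float64(286.8213846464987))
0 (np.float64(280.35171619733677), np.float64(280.1825043006633))
0.006 (np.float64(280.3481096361813), np.float64(273.97595317821543))
0.025 (np.float64(280.33809347048003), np.float64(256.7390779954727))
[-1.51330216e-01 -6.82431542e-05 -8.12785784e-02]
1122 263 299 264 314 [0.47699575 0.153573   0.13861947]
220 [[82.0, -17.0, -0.0], [72.0, 0.0, -4.0], [82.0, 16.0, -0.0]]
228 [[82.0, -17.0, 6.0], [56.0, 0.0, -4.0], [82.0, 16.0, 6.0]]
236 [[82.0, -17.0, 11.0], [41.0, 0.0, -5.0], [82.0, 16.0, 11.0]]
244 [[83.0, -17.0, 17.0], [31.0, 0.0, -5.0], [82.0, 17.0, 17.0]]
252 [[82.0, -17.0, 23.0], [20.0, 0.0, -5.0], [82.0, 17.0, 23.0]]
260 [[82.0, -17.0, 29.0], [11.0, 0.0, -5.0], [83.0, 17.0, 29.0]]
268 [[82.0, -17.0, 35.0], [3.0, 0.0, -4.0], [82.0, 17.0, 34.0]]
276 [[-17.0, -10.0, -11.0], [-6.0, 0.0, -5.0], [-18.0, 10.0, -11.0]]
284 [[-25.0, -10.0, -12.0], [-8.0, 0.0, -2.0], [-24.0, 9.0, -11.0]]
292 [[-32.0, -9.0, -12.0], [-8.0, 0.0, 1.0], [-30.0, 9.0, -11.0]]
300 [[-35.0, -9.0, -11.0], [-8.0, 0.0, 6.0], [-36.0, 9.0, -12.0]]
308 [[-41.0, -9.0, -11.0], [-7.0, 0.0, 10.0], [-41.0, 8.0, -12.0]]
316 [[-45.0, -8.0, -11.0], [132.0, 1.0, 106.0], [-46.0, 8.0, -11.0]]
324 [[-51.0, -8.0, -12.0], [132.0, 1.0, 114.0], [-51.0, 8.0, -12.0]]
332 [[-55.0, -8.0, -12.0], [131.0, 1.0, 122.0], [-55.0, 7.0, -12.0]]
340 [[-59.0, -7.0, -12.0], [132.0, 1.0, 130.0], [-59.0, 7.0, -13.0]]
```

Run:
```python
from h import *
import json
for f,q in (('w4',([.4763,.1535,.1319],[0.699,0.119,-0.695,0.121])),('w3',([.4766,.1471,.1367],[-0.696,-0.119,0.698,-0.121]))):
    t=np.array(q[0]);M=R.from_quat(q[1]).as_matrix()
    p,d,E=load(f'pics/{f}.npz');P=cloud('wrist',d,E);T=(P-t)@M*1000
    cols=range(240,325,6) if f=='w4' else (180,195,200,205,210,215,345,350,355,360)
    for v in range(250,345,10): print(v,[ '%d,%d,%d'%tuple(T[v,u]) for u in cols])
    cv2.imwrite(f'pics/{f}z.png',cv2.resize(p[200:400,180:380],None,fx=3,fy=3))
```

```text
250 ['82,-27,21', '82,-23,21', '81,-19,21', '82,-15,21', '82,-11,21', '27,-5,-2', '24,-2,-4', '21,0,-5', '24,3,-3', '29,7,-1', '82,13,21', '81,17,21', '82,21,21', '82,25,21', '83,29,21']
260 ['81,-27,28', '81,-23,28', '82,-19,28', '81,-15,28', '81,-11,28', '16,-5,-2', '11,-2,-4', '11,0,-4', '-151,0,-81', '16,6,-2', '81,13,28', '82,17,28', '82,21,28', '81,25,28', '82,29,28']
270 ['97,-29,44', '96,-25,43', '82,-19,36', '-11,-9,-10', '-10,-6,-10', '-10,-4,-10', '0,-1,-4', '0,0,-4', '0,3,-4', '-11,5,-10', '-10,8,-10', '-12,10,-11', '81,21,36', '82,25,36', '82,29,36']
280 ['84,-28,45', '84,-24,45', '91,-20,48', '-20,-8,-11', '-20,-6,-11', '-13,-4,-7', '-8,-1,-4', '-6,0,-3', '-6,3,-3', '-20,5,-11', '-20,7,-11', '-20,10,-10', '82,21,44', '81,26,43', '82,30,44']
290 ['-21,-15,-7', '-21,-13,-7', '-27,-10,-10', '-27,-8,-10', '-28,-5,-11', '-15,-4,-3', '-8,-1,0', '-7,0,0', '-8,3,0', '-28,5,-11', '-28,7,-11', '-29,9,-11', '-21,12,-7', '-21,14,-7', '-21,16,-7']
300 ['-28,-14,-7', '-29,-12,-7', '-35,-9,-11', '-36,-7,-11', '-34,-5,-10', '-16,-4,0', '-8,-1,5', '-7,0,5', '-7,3,5', '-36,4,-11', '-35,6
[... 1597 characters left out ...]
8,-37,-7', '-34,-30,-10', '-35,-28,-11', '-36,-26,-11', '-31,-25,-8', '-21,-25,-3', '-19,25,-1', '-29,25,-7', '-34,26,-10', '-35,27,-11']
310 ['-35,-35,-7', '-41,-28,-11', '-41,-26,-11', '-40,-25,-10', '-32,-25,-5', '-22,-25,1', '-20,25,2', '-30,25,-4', '-38,25,-9', '-41,26,-11']
320 ['-47,-32,-11', '-47,-27,-10', '-47,-25,-11', '-41,-25,-7', '-33,-25,-1', '-24,-25,4', '-22,25,5', '-31,25,0', '-39,25,-5', '-47,25,-11']
330 ['-54,-30,-12', '-49,-27,-8', '-48,-25,-8', '-41,-25,-3', '-34,-25,1', '-25,-25,8', '-23,25,9', '-32,25,3', '-40,25,-2', '-48,25,-8']
340 ['-58,-29,-11', '-49,-27,-5', '-49,-25,-4', '-43,-25,0', '-35,-25,5', '137,-59,134', '138,59,135', '-33,25,6', '-41,25,0', '-48,25,-4']
```

View pics/w4z.png

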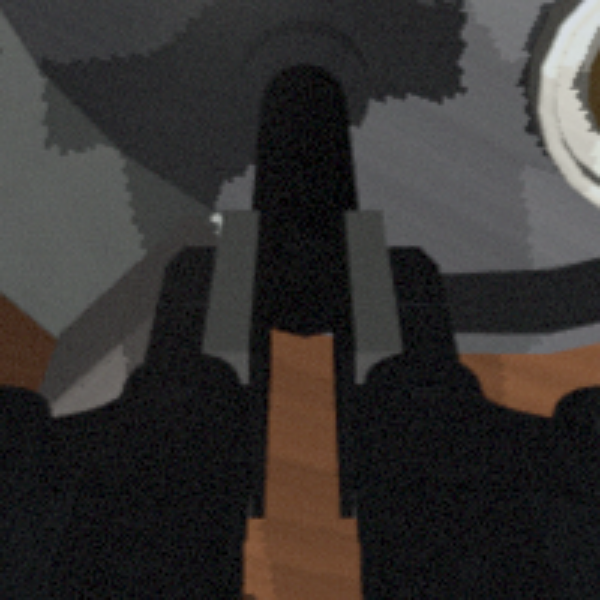

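```bash
python3 snap.py scene s5
python3 - <<'E'
from h import *
p,d,E=load('pics/s5.npz')
cv2.imwrite('pics/s5z.png',cv2.resize(p[60:220,250:410],None,fx=3.7,fy=3.7,interpolation=2))
for z in (.14,.1259,.1069): print(proj('scene',[.4763,.1535,z],E))
E
```

```text
t 3.43 p [0.4762 0.1534 0.1318] x [ 0.006 -0.001 -1.   ] y [ 0.334 -0.943  0.003] yawy -1.23 F [0.3 0.2 0.3] gap 0.0082 q [ 0.08  0.33 -0.53  1.77  0.19  1.09 -1.75]
(np.float64(319.587655883696), np.float64(138.08503824047472))
(np.float64(319.3914464578734), np.float64(142.58652339391463))
(np.float64(319.13084308285136), np.float64(148.56535044913875))
```

View pics/s5z.png

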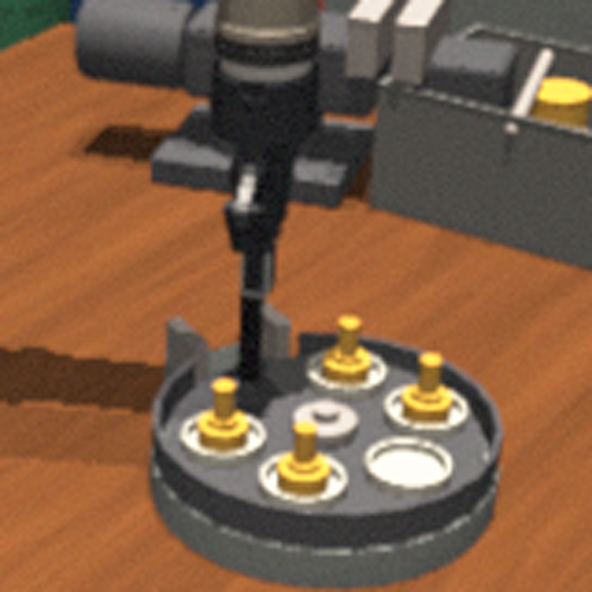

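Request:
apply_moves --pt "0 0 0" --pt "0 0 0" --pt "0 0 0" --pt "0.0 0.0 0.004" --pt "0.013 0 0" --pt "0.013 0 0" --pt "0.009 0 0" --pt "0 0 0" --spin '[0,0,0,0,0,0,0,0]' --grip 0.5

```text
time: 4.15
eef_pos: [0.4719, 0.1512, 0.0956]
ee_rot: [0.699, 0.119, -0.695, 0.121]
contact_force: [-0.7, 0.0, -0.9]
finger_gap: 0.0425
```

```bash
python3 snap.py wrist w6
```

```text
t 4.15 p [0.4719 0.1512 0.0956] x [ 0.006 -0.002 -1.   ] y [ 0.333 -0.943  0.003] yawy -1.231 F [-0.7  0.  -0.9] gap 0.0425 q [ 0.07  0.36 -0.52  1.83  0.21  1.   -1.77]
```

View pics/w6.png

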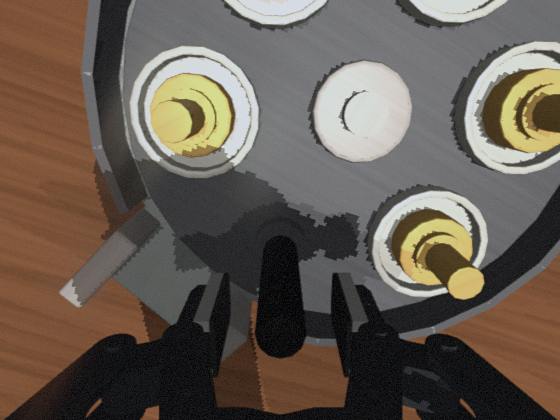

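Request:
apply_moves --pt "0 0 0" --pt "0 0 0" --pt "0 0 0" --pt "0 0 0" --pt "0 0 0" --spin '[0,0,0,0,0]' --grip 0.0

```text
time: 4.62
eef_pos: [0.4727, 0.1516, 0.0973]
ee_rot: [0.7, 0.119, -0.694, 0.12]
contact_force: [1.2, -0.2, -3.0]
finger_gap: 0.0165
```

```bash
python3 snap.py wrist w7
python3 - <<'E'
from h import *
from station import observe
o=observe();t,M=tool(o);p,d,E=load('pics/w7.npz');P=cloud('wrist',d,E);T=(P-t)@M*1000
hz=(P[...,2]>.132)&(P[...,2]<.145)
for v in range(250,400,8): print(v,[ '%d,%d,%d'%tuple(T[v,u]) for u in range(255,310,6)])
E
```

```text
t 4.62 p [0.4727 0.1516 0.0973] x [ 0.008 -0.001 -1.   ] y [ 0.333 -0.943  0.003] yawy -1.231 F [ 1.2 -0.2 -3. ] gap 0.0165 q [ 0.07  0.36 -0.52  1.83  0.21  1.01 -1.77]
250 ['39,-13,2', '37,-10,1', '20,-6,-5', '15,-3,-7', '12,0,-9', '14,2,-8', '16,5,-7', '37,9,1', '37,12,1', '47,16,6']
258 ['47,-14,11', '37,-10,6', '10,-6,-5', '5,-3,-8', '4,0,-8', '4,2,-8', '7,4,-7', '16,8,-3', '46,13,10', '49,16,12']
266 ['47,-14,16', '47,-11,16', '0,-5,-6', '-1,-3,-7', '-3,0,-8', '-4,2,-9', '-2,4,-8', '4,7,-4', '47,13,16', '47,16,16']
274 ['-15,-10,-10', '5,-8,0', '-6,-5,-6', '-10,-3,-8', '-11,0,-8', '-10,1,-8', '-8,4,-7', '-4,7,-5', '-14,9,-10', '-16,11,-11']
282 ['-22,-9,-11', '-8,-8,-3', '-13,-5,-6', '-16,-2,-8', '-18,0,-8', '-18,1,-9', '-16,4,-8', '-12,6,-5', '-22,8,-11', '-22,11,-11']
290 ['-27,-9,-10', '-15,-7,-4', '-21,-5,-7', '-23,-2,-8', '-24,0,-9', '-23,1,-8', '-23,4,-8', '-20,6,-6', '-27,8,-10', '-28,10,-11']
298 ['-34,-8,-11', '-23,-7,-4', '-28,-4,-7', '-28,-2,-8', '-30,0,-9', '-29,1,-8', '-29,3,-8', '-25,6,-6', '-31,8,-9', '-33,10,-11']
306 ['-38,-8,-10', '-29,-7,-5', '-34,-4,-8', '-3
[... 807 characters left out ...]
,13,117', '-36,8,10', '-46,9,2']
362 ['-46,-8,5', '97,-15,125', '96,-10,124', '97,-5,125', '96,0,124', '96,3,124', '97,8,125', '97,13,125', '96,18,125', '-45,9,7']
370 ['-44,-8,10', '96,-15,132', '96,-10,132', '96,-5,132', '96,0,132', '97,3,133', '96,8,132', '96,13,132', '95,18,131', '-45,9,9']
378 ['96,-20,140', '97,-15,140', '97,-10,140', '96,-5,140', '97,0,141', '96,3,140', '96,8,140', '96,13,140', '96,18,140', '95,23,139']
386 ['95,-20,147', '96,-15,148', '96,-10,148', '96,-5,148', '96,0,148', '97,3,149', '96,8,148', '96,13,148', '96,18,148', '96,23,148']
394 ['96,-20,157', '96,-15,156', '96,-10,156', '96,-5,156', '97,0,157', '97,3,157', '96,8,156', '96,13,156', '97,18,157', '97,23,157']
```

View pics/w7.png

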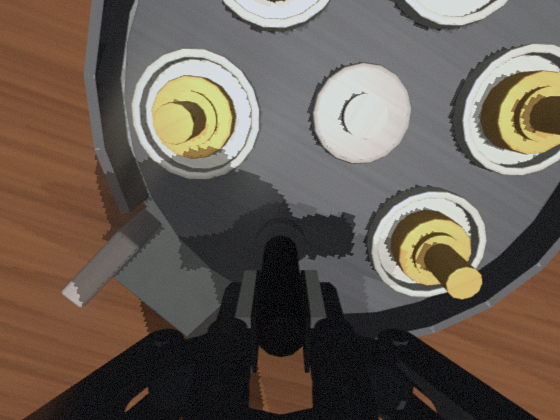

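```bash
cat > arc.py <<'E'
import sys
from h import *
from station import observe
o=observe();show(o);t,M=tool(o)
C=np.array([.5517,.139]); r=t[:2]-C; a=np.degrees(np.arctan2(r[1],r[0]))%360
print('ang',a,'rad',np.hypot(*r))
end=float(sys.argv[1]); n=int(sys.argv[2]); zt=.0965
prev=t.copy()
for k in range(1,n+1):
    b=np.radians(a+(end-a)*k/n); X=np.array([*(C+.08*np.array([np.cos(b),np.sin(b)])),t[2]+(zt-t[2])*k/n])
    print((M.T@(X-prev)).round(4).tolist()); prev=X
E
python3 arc.py 225 8
```

```text
t 4.67 p [0.4727 0.1516 0.0973] x [ 0.008 -0.001 -1.   ] y [ 0.333 -0.943  0.003] yawy -1.231 F [ 0.7 -0.3 -2.9] gap 0.0165 q [ 0.07  0.36 -0.52  1.83  0.21  1.01 -1.77]
ang 170.9344715488229 rad 0.08003883451039197
[0.0001, 0.0086, 0.004]
[0.0001, 0.0089, 0.003]
[0.0001, 0.0092, 0.0019]
[0.0001, 0.0094, 0.0008]
[0.0001, 0.0094, -0.0003]
[0.0001, 0.0093, -0.0014]
[0.0001, 0.0091, -0.0025]
[0.0002, 0.0087, -0.0036]
```

Request:
apply_moves --pt "0 0.0085 0.004" --pt "0 0.009 0.003" --pt "0 0.009 0.002" --pt "0 0.0095 0.001" --pt "0 0.0095 0" --pt "0 0.0095 -0.0015" --spin '[0,0,0,0,0,0]'

```text
time: 5.17
eef_pos: [0.4798, 0.1025, 0.0972]
ee_rot: [0.698, 0.126, -0.694, 0.12]
contact_force: [-2.8, 3.9, -0.4]
finger_gap: 0.0166
```

```bash
python3 arc.py 285 10
```

```text
t 5.17 p [0.4798 0.1025 0.0972] x [ 0.004  0.009 -1.   ] y [ 0.344 -0.939 -0.007] yawy -1.22 F [-2.8  3.9 -0.4] gap 0.0166 q [ 0.17  0.34 -0.51  1.84  0.19  1.   -1.63]
ang 206.92640381065894 rad 0.08060573380503615
[0.0, 0.0106, -0.0026]
[0.0, 0.0103, -0.0035]
[0.0, 0.0098, -0.0048]
[0.0, 0.009, -0.0061]
[0.0001, 0.0081, -0.0073]
[0.0001, 0.007, -0.0083]
[0.0001, 0.0058, -0.0092]
[0.0001, 0.0045, -0.0099]
[0.0001, 0.0032, -0.0104]
[0.0001, 0.0017, -0.0108]
```

Turning smoothly with small forces.

Request:
apply_moves --pt "0 0.0105 -0.0025" --pt "0 0.0105 -0.0035" --pt "0 0.01 -0.005" --pt "0 0.009 -0.006" --pt "0 0.008 -0.0075" --pt "0 0.007 -0.0085" --pt "0 0.006 -0.009" --spin '[0,0,0,0,0,0,0]'

```text
time: 5.75
eef_pos: [0.5466, 0.0578, 0.0973]
ee_rot: [0.699, 0.129, -0.693, 0.117]
contact_force: [-3.5, 8.1, -1.1]
finger_gap: 0.0164
```

```bash
python3 arc.py 305 8
```

```text
t 5.75 p [0.5466 0.0578 0.0973] x [ 0.006  0.017 -1.   ] y [ 0.342 -0.939 -0.014] yawy -1.221 F [-3.5  8.1 -1.1] gap 0.0164 q [ 0.22  0.45 -0.47  1.69  0.21  1.05 -1.53]
ang 266.3719336802992 rad 0.08133214315636145
[0.0002, 0.0012, -0.0068]
[0.0001, 0.0019, -0.0065]
[0.0001, 0.0014, -0.0066]
[0.0002, 0.0008, -0.0067]
[0.0002, 0.0002, -0.0067]
[0.0002, -0.0003, -0.0067]
[0.0002, -0.0009, -0.0067]
[0.0002, -0.0015, -0.0066]
```

Request:
apply_moves --pt "0 0.001 -0.009" --pt "0 0.001 -0.0095" --pt "0 0.0 -0.0095" --pt "0 -0.0005 -0.0095" --pt "0 -0.002 -0.0095" --spin '[0,0,0,0,0]'

```text
time: 6.17
eef_pos: [0.5929, 0.0693, 0.0973]
ee_rot: [-0.696, -0.126, 0.697, -0.117]
contact_force: [-5.1, 2.4, 2.9]
finger_gap: 0.0162
```

```bash
python3 arc.py 334 5
```

```text
t 6.17 p [0.5929 0.0693 0.0973] x [-0.004  0.013 -1.   ] y [ 0.339 -0.941 -0.014] yawy -1.225 F [-5.1  2.4  2.9] gap 0.0162 q [ 0.17  0.54 -0.45  1.54  0.24  1.12 -1.55]
ang 300.5789695634304 rad 0.0809661087461
[0.0002, -0.0032, -0.0089]
[0.0002, -0.0033, -0.0087]
[0.0002, -0.0043, -0.0083]
[0.0002, -0.0052, -0.0077]
[0.0002, -0.0061, -0.0071]
```

Request:
apply_moves --pt "0 -0.0035 -0.0085" --pt "0 -0.0035 -0.0085" --pt "0 -0.0045 -0.008" --pt "0 -0.0045 -0.0065" --pt "0 0 0" --pt "0 0 0" --spin '[0,0,0,0,0,0]'

```text
time: 6.67
eef_pos: [0.6181, 0.0935, 0.0973]
ee_rot: [-0.691, -0.126, 0.702, -0.118]
contact_force: [-6.8, 1.4, 4.1]
finger_gap: 0.0165
```

```bash
python3 arc.py 334.4 2; python3 snap.py top t8;python3 snap.py wrist w8
python3 - <<'E'
from h import *
p,d,E=load('pics/t8.npz')
cv2.imwrite('pics/t8z.png',cv2.resize(p[160:335,60:225],None,fx=3.4,fy=3.4,interpolation=2))
E
```

```text
t 6.67 p [0.6181 0.0935 0.0973] x [-0.017  0.009 -1.   ] y [ 0.34  -0.94  -0.014] yawy -1.224 F [-6.8  1.4  4.1] gap 0.0165 q [ 0.11  0.61 -0.44  1.44  0.25  1.17 -1.59]
ang 325.55171986118046 rad 0.0805245669021745
[0.0004, -0.0042, -0.0046]
[0.0004, -0.0042, -0.0046]
t 6.67 p [0.6181 0.0935 0.0973] x [-0.017  0.009 -1.   ] y [ 0.34  -0.94  -0.014] yawy -1.224 F [-6.8  1.4  4.1] gap 0.0165 q [ 0.11  0.61 -0.44  1.44  0.25  1.17 -1.59]
t 6.72 p [0.6181 0.0935 0.0973] x [-0.017  0.009 -1.   ] y [ 0.34  -0.94  -0.014] yawy -1.224 F [-4.5  3.5  1.7] gap 0.0165 q [ 0.11  0.61 -0.44  1.44  0.25  1.17 -1.59]
```

View pics/t8z.png

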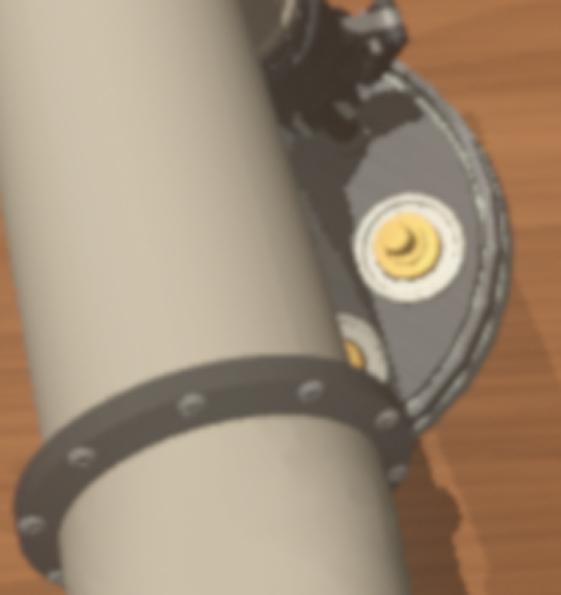

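View pics/w8.png

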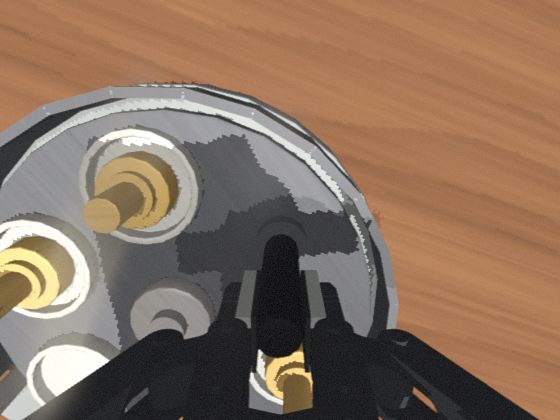

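Request:
apply_moves --pt "0 -0.0045 -0.005" --pt "0 -0.0045 -0.0045" --pt "0 0 0" --pt "0 0 0" --spin '[0,0,0,0]'

```text
time: 7.1
eef_pos: [0.6227, 0.1016, 0.0973]
ee_rot: [-0.688, -0.125, 0.705, -0.118]
contact_force: [-6.0, 1.8, 3.2]
finger_gap: 0.0167
```

```bash
python3 arc.py 334.4 2; python3 snap.py scene s9; python3 snap.py wrist w9
python3 - <<'E'
from h import *
p,d,E=load('pics/s9.npz')
cv2.imwrite('pics/s9z.png',cv2.resize(p[125:225,275:400],None,fx=6,fy=6,interpolation=2))
E
```

```text
t 7.1 p [0.6227 0.1016 0.0973] x [-0.025  0.005 -1.   ] y [ 0.339 -0.941 -0.013] yawy -1.225 F [-6.   1.8  3.2] gap 0.0167 q [ 0.09  0.62 -0.44  1.41  0.26  1.19 -1.6 ]
ang 332.1972919140123 rad 0.08026127124392447
[0.0004, -0.0012, -0.001]
[0.0004, -0.0011, -0.0011]
t 7.1 p [0.6227 0.1016 0.0973] x [-0.025  0.005 -1.   ] y [ 0.339 -0.941 -0.013] yawy -1.225 F [-6.   1.8  3.2] gap 0.0167 q [ 0.09  0.62 -0.44  1.41  0.26  1.19 -1.6 ]
t 7.15 p [0.6227 0.1015 0.0973] x [-0.025  0.004 -1.   ] y [ 0.338 -0.941 -0.013] yawy -1.226 F [-5.5  3.3  1.8] gap 0.0166 q [ 0.09  0.62 -0.44  1.41  0.26  1.19 -1.6 ]
```

View pics/s9z.png

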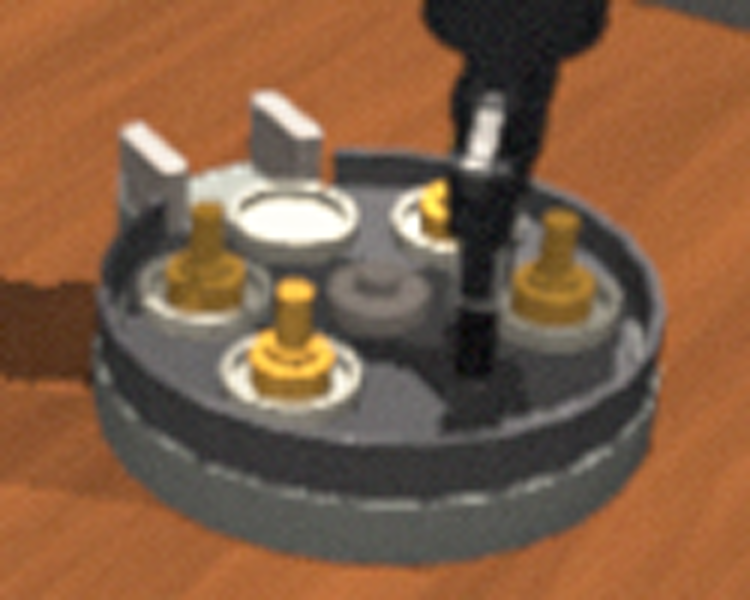

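View pics/w9.png

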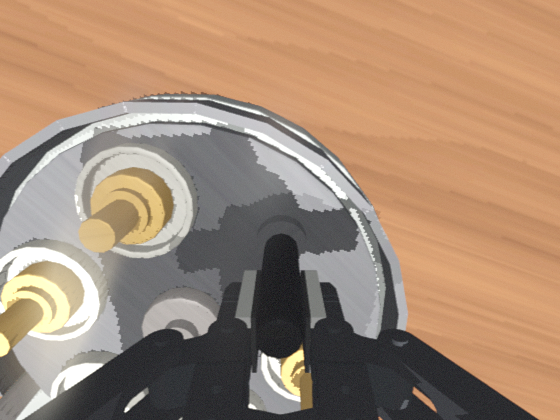

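```bash
cat > meas.py <<'E'
import sys
from h import *
def run(f,n):
    p,d,E=load(f);P=cloud(n,d,E)
    hsv=cv2.cvtColor(p,cv2.COLOR_BGR2HSV)
    m=((hsv[...,2]>150)&(hsv[...,1]<70)).astype(np.uint8)
    m&=((P[...,2]>.045)&(P[...,2]<.08)&(np.hypot(P[...,0]-.551,P[...,1]-.138)<.125)).astype(np.uint8)
    nn,l,s,c=cv2.connectedComponentsWithStats(m)
    for i in range(1,nn):
        if s[i,4]>80:
            cs,_=cv2.findContours((l==i).astype(np.uint8),0,1);h=cv2.convexHull(max(cs,key=cv2.contourArea));e=cv2.fitEllipse(h)
            print('cup',s[i],np.round(e[0],1),np.round(e[1],1),plane(n,*e[0],E,.062).round(4),'depthmean',P[l==i].mean(0).round(4))
    r=np.hypot(P[...,0]-.551,P[...,1]-.138)
    a=np.degrees(np.arctan2(P[...,1]-.138,P[...,0]-.551))
    m=((P[...,2]>.071)&(P[...,2]<.08)&(r>.115)&(r<.185)&(a>120)).astype(np.uint8)
    nn,l,s,c=cv2.connectedComponentsWithStats(m)
    for i in range(1,nn):
        if s[i,4]>15: print('cheek',s[i],P[l==i].mean(0).round(4))
run(sys.argv[1],sys.argv[2])
E
python3 meas.py pics/scene0.npz scene; echo; python3 meas.py pics/s9.npz scene
```

```text
cup [329 168  18  10 120] [337.6 172.4] [ 9.7 17.6] [0.5497 0.139  0.062 ] depthmean [0.5498 0.1415 0.0618]
cup [298 171  24  13 108] [309.5 176.3] [13.3 23.5] [0.4985 0.0755 0.062 ] depthmean [0.4965 0.0786 0.0562]
cup [348 178  25  14 262] [359.7 184.5] [13.7 24.5] [0.6296 0.1214 0.062 ] depthmean [0.6247 0.1315 0.0544]
cup [319 182  25  14 122] [330.9 188.2] [13.9 24.5] [0.5775 0.0604 0.062 ] depthmean [0.5762 0.063  0.0564]
cheek [322 142   7   7  25] [0.4456 0.2302 0.0736]
cheek [295 146  12   9  47] [0.4039 0.1648 0.0734]

cup [313 155  22  11 170] [323.8 160.3] [10.6 21.5] [0.4821 0.1722 0.062 ] depthmean [0.4768 0.1811 0.0549]
cup [312 181  23  13 100] [323.  186.4] [13.5 23.2] [0.5561 0.0553 0.062 ] depthmean [0.5563 0.0552 0.0574]
cheek [317 141  12   8  39] [0.4382 0.2331 0.0735]
cheek [295 146  12   9  41] [0.4043 0.1659 0.0735]
```

Request:
apply_moves --pt "0 -0.002 -0.002" --pt "0 -0.0015 -0.0015" --pt "0 0 0" --spin '[0,0,0]'

```text
time: 7.45
eef_pos: [0.6235, 0.1034, 0.0973]
ee_rot: [-0.686, -0.124, 0.707, -0.119]
contact_force: [-5.0, 3.9, 1.2]
finger_gap: 0.0164
```

```bash
python3 arc.py 334.4 2; python3 snap.py scene s10;  python3 meas.py pics/s10.npz scene;python3 - <<'E'
from h import *
p,d,E=load('pics/s10.npz')
cv2.imwrite('pics/s10z.png',cv2.resize(p[135:185,285:365],None,fx=9,fy=9,interpolation=2))
E
```

```text
t 7.45 p [0.6235 0.1034 0.0973] x [-0.031  0.001 -1.   ] y [ 0.338 -0.941 -0.012] yawy -1.226 F [-5.   3.9  1.2] gap 0.0164 q [ 0.09  0.63 -0.44  1.4   0.26  1.2  -1.6 ]
ang 333.61536977821663 rad 0.0801739905616028
[0.0004, -0.0005, -0.0003]
[0.0004, -0.0004, -0.0004]
t 7.45 p [0.6235 0.1034 0.0973] x [-0.031  0.001 -1.   ] y [ 0.338 -0.941 -0.012] yawy -1.226 F [-5.   3.9  1.2] gap 0.0164 q [ 0.09  0.63 -0.44  1.4   0.26  1.2  -1.6 ]
cup [313 156  21  10 161] [323.2 160.3] [10.1 21.5] [0.4808 0.171  0.062 ] depthmean [0.4745 0.1802 0.0544]
cheek [317 141  12   8  44] [0.4371 0.233  0.0734]
cheek [296 146  11   9  45] [0.4035 0.1659 0.0734]
```

View pics/s10z.png

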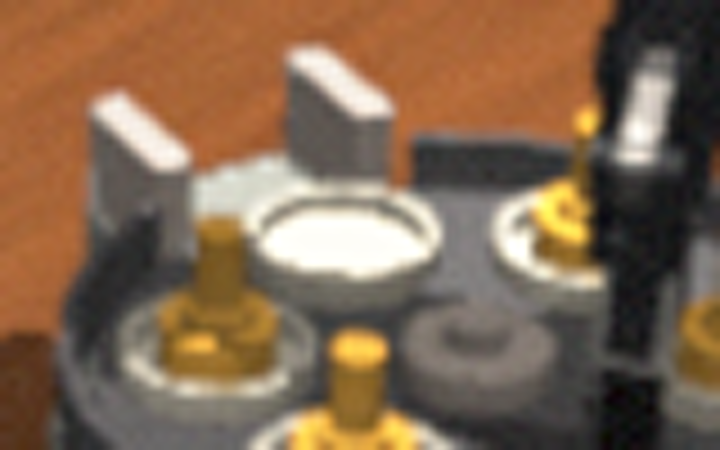

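Request:
apply_moves --pt "0 0 0" --pt "0 0 0" --pt "0 0 0" --pt "0 0 0" --pt "-0.02 0 0" --pt "-0.03 0 0" --pt "-0.03 0 0" --pt "-0.03 0 0" --spin '[0,0,0,0,0,0,0,0]' --grip 0.5

```text
time: 8.17
eef_pos: [0.6288, 0.0883, 0.2008]
ee_rot: [-0.682, -0.114, 0.713, -0.12]
contact_force: [0.2, 0.2, -0.2]
finger_gap: 0.0426
```

```bash
python3 -c "
from h import *
from station import observe
o=observe();show(o)
print(to(o,[.58,-.34,.2]))"; python3 snap.py scene s11;  python3 meas.py pics/s11.npz scene
```

```text
t 8.17 p [0.6288 0.0883 0.2008] x [-0.042 -0.015 -0.999] y [ 0.327 -0.945  0.   ] yawy -1.238 F [ 0.2  0.2 -0.2] gap 0.0426 q [ 0.09  0.57 -0.44  1.22  0.24  1.44 -1.57]
[0.00914594 0.38885019 0.18573542]
t 8.17 p [0.6288 0.0883 0.2008] x [-0.042 -0.015 -0.999] y [ 0.327 -0.945  0.   ] yawy -1.238 F [ 0.2  0.2 -0.2] gap 0.0426 q [ 0.09  0.57 -0.44  1.22  0.24  1.44 -1.57]
cup [313 155  21  11 156] [323.4 160.1] [10.1 21.4] [0.4807 0.1723 0.062 ] depthmean [0.4743 0.1812 0.0545]
cup [312 180  24  14 105] [323.6 186.4] [13.9 23.4] [0.5573 0.056  0.062 ] depthmean [0.5565 0.0556 0.057 ]
cheek [317 141  12   8  38] [0.4361 0.2344 0.0735]
cheek [295 146  12   9  43] [0.4033 0.1661 0.0735]
```

Request:
apply_moves --pt "0 0.032 0.0155" --pt "0 0.0325 0.0155" --pt "0 0.0325 0.0155" --pt "0 0.0325 0.0155" --pt "0 0.0325 0.0155" --pt "0 0.0325 0.0155" --pt "0 0.0325 0.0155" --pt "0 0.0325 0.0155" --pt "0 0.0325 0.0155" --pt "0 0.0325 0.0155" --pt "0 0.0325 0.0155" --pt "0 0.02 0.01" --spin '[0,0,0,0,0,0,0,0,0,0,0,0]'

```text
time: 9.22
eef_pos: [0.5916, -0.3466, 0.2211]
ee_rot: [-0.694, -0.112, 0.7, -0.125]
contact_force: [-0.8, -1.0, -0.6]
finger_gap: 0.0429
```

Request:
apply_moves --pt "0 0 0" --pt "0 0 0" --spin '[0,0]'

```text
time: 9.38
eef_pos: [0.5874, -0.3595, 0.22]
ee_rot: [-0.694, -0.104, 0.702, -0.122]
contact_force: [-0.3, 1.0, -0.3]
finger_gap: 0.0428
```

```bash
python3 snap.py wrist w12;  python3 snap.py top t12; python3 meas.py pics/t12.npz top;python3 - <<'E'
from h import *
p,d,E=load('pics/t12.npz')
cv2.imwrite('pics/t12z.png',cv2.resize(p[160:335,60:225],None,fx=3.4,fy=3.4,interpolation=2))
E
```

```text
t 9.38 p [ 0.5874 -0.3595  0.22  ] x [-0.008 -0.028 -1.   ] y [ 0.316 -0.949  0.024] yawy -1.25 F [-0.3  1.  -0.3] gap 0.0428 q [ 0.69  0.63 -0.34  1.06  0.23  1.48 -0.86]
t 9.43 p [ 0.5868 -0.3604  0.2199] x [-0.009 -0.03  -1.   ] y [ 0.315 -0.949  0.025] yawy -1.25 F [-1.4 -2.  -0.3] gap 0.0423 q [ 0.69  0.63 -0.34  1.06  0.23  1.48 -0.86]
cup [166 180  29  26 105] [180.5 193.5] [ 7.5 38.2] [0.6234 0.0543 0.062 ] depthmean [0.6233 0.0521 0.0511]
cup [ 99 185  34  32 554] [115.4 200.7] [31.4 34.6] [0.6166 0.1831 0.062 ] depthmean [0.6172 0.1837 0.058 ]
cup [  82  201  117   93 5391] [143.1 245.7] [ 87.4 121. ] [0.5235 0.1288 0.062 ] depthmean [0.5182 0.1194 0.0549]
cup [ 81 221  34  35 590] [ 97.5 237.9] [32.3 35.6] [0.5443 0.2174 0.062 ] depthmean [0.5447 0.2181 0.0576]
cheek [ 75 282  19  28 219] [0.4343 0.2354 0.0755]
cheek [112 298  18  27 214] [0.4015 0.1672 0.0759]
```

View pics/t12z.png

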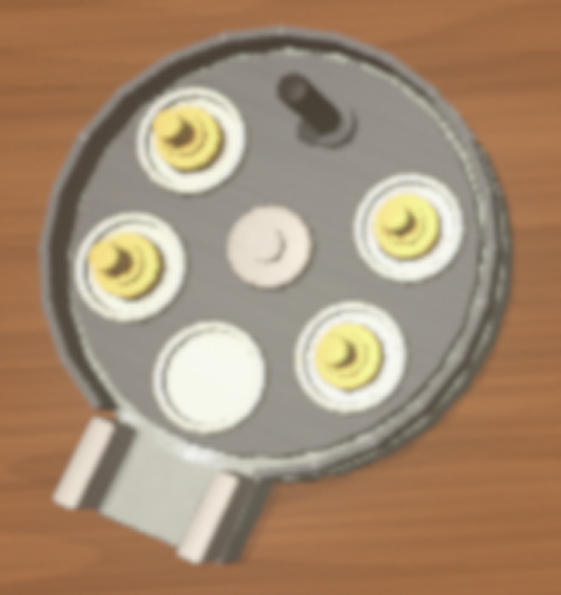

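View pics/w12.png

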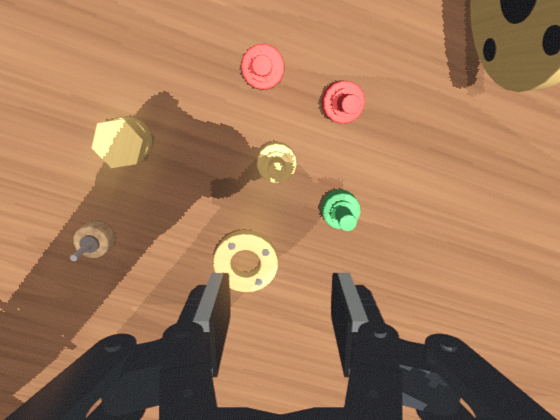

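```bash
cat > gate.py <<'E'
import sys
from h import *
p,d,E=load(sys.argv[1]);P=cloud('top',d,E);hsv=cv2.cvtColor(p,cv2.COLOR_BGR2HSV)
m=((hsv[...,2]>200)&(hsv[...,1]<60)).astype(np.uint8); m[:160]=0;m[340:]=0;m[:,230:]=0;m[:,:60]=0
n,l,s,c=cv2.connectedComponentsWithStats(m)
for i in range(1,n):
    if s[i,4]>300:
        cs,_=cv2.findContours((l==i).astype(np.uint8),0,1); e=cv2.fitEllipse(cv2.convexHull(max(cs,key=cv2.contourArea)))
        X=plane('top',*e[0],E,.062); print(s[i],np.round(e[0],1),np.round(e[1],1),X.round(4),'ang %.1f r %.4f'%(np.degrees(np.arctan2(X[1]-.136,X[0]-.5506)),np.hypot(X[1]-.136,X[0]-.5506)))
m=(P[...,2]>.125).astype(np.uint8); m[:160]=0;m[330:]=0;m[:,:60]=0;m[:,220:]=0
v,u=np.nonzero(m); X=plane('top',u.mean(),v.mean(),E,.14) if len(u) else None; print('handle',len(u),X,np.degrees(np.arctan2(X[1]-.136,X[0]-.5506)))
E
python3 gate.py pics/t12.npz; python3 gate.py pics/top0.npz
python3 - <<'E'
from h import *
# wrist plug
p,d,E=load('pics/w12.npz');P=cloud('wrist',d,E)
hsv=cv2.cvtColor(p,cv2.COLOR_BGR2HSV)
m=((P[...,2]>.042)&(P[...,2]<.058)).astype(np.uint8);m[:120]=0;m[200:]=0;m[:,:240]=0;m[:,315:]=0
v,u=np.nonzero(m);print('stem',len(u),u.mean(),v.mean(),plane('wrist',u.mean(),v.mean(),E,.05).round(4))
m=((P[...,2]>.008)&(P[...,2]<.03)).astype(np.uint8);m[:120]=0;m[200:]=0;m[:,:240]=0;m[:,315:]=0
cs,_=cv2.findContours(m,0,1);e=cv2.fitEllipse(cv2.convexHull(max(cs,key=cv2.contourArea)));print('disc',e,plane('wrist',*e[0],E,.018).round(4))
cv2.imwrite('pics/w12z.png',cv2.resize(p[120:210,230:330],None,fx=6,fy=6,interpolation=2))
E
```

```text
[101 186  31  30 364] [115.7 200.7] [29.3 31.5] [0.6166 0.1827 0.062 ] ang 35.2 r 0.0809
[164 211  32  31 449] [179.6 226.4] [30.4 31.7] [0.5573 0.0575 0.062 ] ang -85.1 r 0.0788
[127 221  24  23 419] [138.6 231.9] [22.5 23.6] [0.5512 0.1375 0.062 ] ang 67.8 r 0.0017
[ 82 223  32  31 394] [ 97.6 237.9] [30.  32.5] [0.5443 0.2171 0.062 ] ang 94.5 r 0.0813
[147 249  32  32 491] [162.4 264.5] [30.9 32.8] [0.4849 0.0918 0.062 ] ang -146.1 r 0.0792
[105 255  32  32 781] [120.9 270.4] [30.8 33.1] [0.4784 0.1716 0.062 ] ang 153.8 r 0.0805
[ 96 280  40  45 623] [115.8 296.4] [37.  59.4] [0.4297 0.1809 0.062 ] ang 159.6 r 0.1290
handle 200 [0.55932555 0.10779879 0.14      ] -72.8077526777912
[131 178  31  30 710] [146.  192.5] [29.5 31.2] [0.6295 0.1226 0.062 ] ang -9.6 r 0.0800
[ 93 193  31  31 371] [107.8 207.9] [29.4 31.8] [0.6028 0.198  0.062 ] ang 49.9 r 0.0810
[162 201  32  31 446] [177.2 216.4] [30.2 31.8] [0.5776 0.0617 0.062 ] ang -70.0 r 0.0790
[127 221  24  23 423] [138.7 232. ] [22.5 23.9] [0.5511 0.1374 0.062 ] ang 69.9 r 0.0015
[ 84 233  32  31 395] [ 99.8 248.1] [30.1 32.8] [0.5241 0.2126 0.062 ] ang 109.1 r 0.0811
[155 241  32  32 492] [170.3 256.7] [30.9 32.6] [0.4989 0.0765 0.062 ] ang -131.0 r 0.0788
[ 96 280  39  45 594] [115.4 297.3] [36.1 58. ] [0.4282 0.1817 0.062 ] ang 159.5 r 0.1307
handle 210 [0.4917017 0.1304616 0.14     ] -174.62809105021694
stem 279 276.97491039426524 170.0215053763441 [ 0.5996 -0.3568  0.05  ]
disc ((276.3967590332031, 162.1708526611328), (39.18352508544922, 40.36785125732422), 155.39195251464844) [ 0.6    -0.3566  0.018 ]
```

View pics/w12z.png

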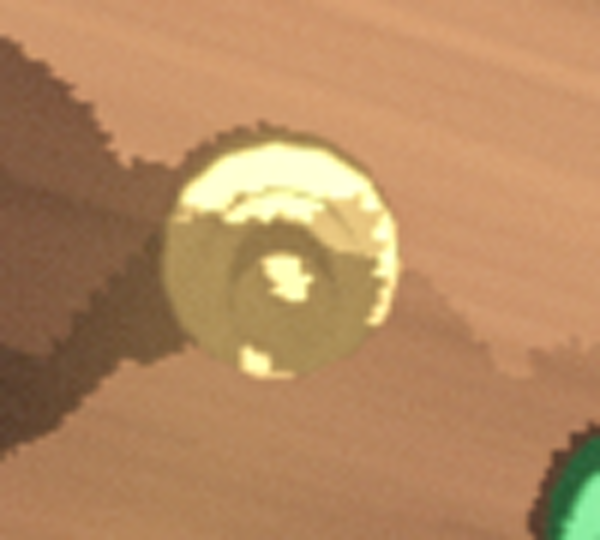

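```bash
python3 -c "
from h import *
from station import observe
o=observe();show(o)
print(to(o,[.599,-.3567,.08]))"
```

```text
t 9.48 p [ 0.5875 -0.3582  0.22  ] x [-0.008 -0.028 -1.   ] y [ 0.318 -0.948  0.024] yawy -1.248 F [-1.   0.2  0.5] gap 0.0425 q [ 0.69  0.63 -0.34  1.06  0.23  1.48 -0.86]
[ 0.1398279  -0.00114566 -0.01372811]
```

Request:
apply_moves --pt "0.02 0 -0.0035" --pt "0.03 0 -0.0035" --pt "0.03 -0.001 -0.0035" --pt "0.03 0 -0.003" --pt "0.02 0 0" --pt "0.008 0 0" --pt "0 0 0" --spin '[0,0,0,0,0,0,0]'

```text
time: 10.07
eef_pos: [0.6094, -0.3407, 0.0826]
ee_rot: [0.697, 0.112, -0.696, 0.13]
contact_force: [-0.6, -0.2, 0.7]
finger_gap: 0.043
```

```bash
python3 -c "
from h import *
from station import observe
o=observe()
print(to(o,[.599,-.3567,.05]))"; python3 snap.py wrist w13
python3 - <<'E'
from h import *
p,d,E=load('pics/w13.npz');P=cloud('wrist',d,E)
m=((P[...,2]>.042)&(P[...,2]<.058)&(abs(P[...,0]-.599)<.02)&(abs(P[...,1]+.357)<.02)).astype(np.uint8)
v,u=np.nonzero(m);print('stem',len(u),u.mean(),v.mean(),plane('wrist',u.mean(),v.mean(),E,.05).round(4))
E
```

```text
[0.03286692 0.01073239 0.01513408]
t 10.07 p [ 0.6094 -0.3407  0.0826] x [ 0.006 -0.024 -1.   ] y [ 0.337 -0.941  0.024] yawy -1.227 F [-0.6 -0.2  0.7] gap 0.043 q [ 0.67  0.72 -0.34  1.25  0.26  1.2  -0.91]
stem 716 299.75558659217876 273.11871508379886 [ 0.6006 -0.356   0.05  ]
```

View pics/w13.png

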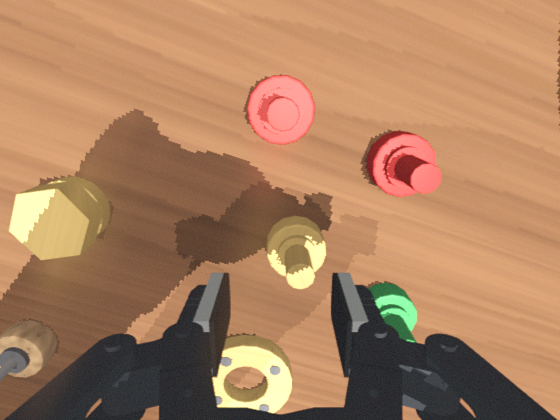

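Request:
apply_moves --pt "0 0.011 0.0135" --pt "0 0.001 0.001" --pt "0.012 0 0" --pt "0.012 0 0" --pt "0.006 0 0" --pt "0 0 0" --spin '[0,0,0,0,0,0]'

```text
time: 10.62
eef_pos: [0.6086, -0.3543, 0.0605]
ee_rot: [0.702, 0.112, -0.69, 0.134]
contact_force: [-0.4, 0.6, -0.7]
finger_gap: 0.0426
```

```bash
cat > stem.py <<'E'
import sys
from h import *
from station import observe,vision
o=observe();show(o);t,M=tool(o)
E=np.array(vision.calibration('wrist')['extrinsics']);p,d=vision.grab_frame('wrist');cv2.imwrite(f'pics/{sys.argv[1]}.png',p);P=cloud('wrist',d,E)
m=((P[...,2]>.042)&(P[...,2]<.058)&(abs(P[...,0]-.599)<.02)&(abs(P[...,1]+.357)<.02)).astype(np.uint8)
v,u=np.nonzero(m);X=plane('wrist',u.mean(),v.mean(),E,.05);print('stem',len(u),X.round(4),'tool',(M.T@(X-t)).round(4))
E
python3 stem.py w14
```

```text
t 10.62 p [ 0.6086 -0.3543  0.0605] x [ 0.022 -0.027 -0.999] y [ 0.342 -0.939  0.033] yawy -1.221 F [-0.4  0.6 -0.7] gap 0.0426 q [ 0.69  0.74 -0.34  1.27  0.26  1.14 -0.89]
stem 912 [ 0.6008 -0.3562  0.05  ] tool [ 0.0104 -0.0012  0.0081]
```

View pics/w14.png

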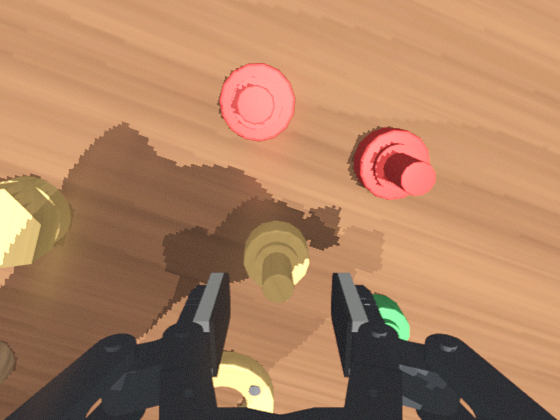

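Request:
apply_moves --pt "0.006 -0.001 0.008" --pt "0.012 0 0.001" --pt "0.012 0 0" --pt "0.01 0 0" --pt "0.004 0 0" --pt "0 0 0" --spin '[0,0,0,0,0,0]'

```text
time: 11.17
eef_pos: [0.6033, -0.3552, 0.013]
ee_rot: [0.703, 0.113, -0.689, 0.134]
contact_force: [-0.7, 0.5, -0.2]
finger_gap: 0.0427
```

```bash
python3 stem.py w15
```

```text
t 11.17 p [ 0.6033 -0.3552  0.013 ] x [ 0.025 -0.026 -0.999] y [ 0.345 -0.938  0.033] yawy -1.219 F [-0.7  0.5 -0.2] gap 0.0427 q [ 0.69  0.78 -0.33  1.33  0.28  1.04 -0.9 ]
stem 2088 [ 0.6025 -0.3584  0.05  ] tool [-0.0369  0.004   0.0014]
```

View pics/w15.png

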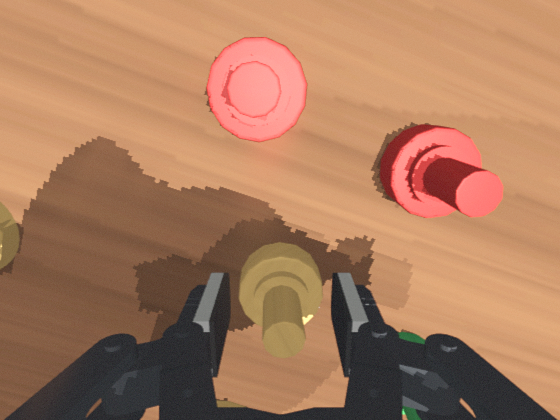

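Request:
apply_moves --pt "0 0 0" --pt "0 0 0" --pt "0 0 0" --pt "0 0 0" --pt "0 0 0" --pt "0 0 0" --spin '[0,0,0,0,0,0]' --grip 0.0

```text
time: 11.72
eef_pos: [0.6045, -0.3548, 0.014]
ee_rot: [0.704, 0.113, -0.688, 0.135]
contact_force: [0.7, 0.8, -2.8]
finger_gap: 0.0141
```

Request:
apply_moves --pt "-0.01 0 0" --pt "-0.02 0 0" --pt "-0.03 0 0" --pt "-0.03 0 0" --pt "-0.03 0 0" --pt "-0.02 0 0" --pt "0 0 0" --spin '[0,0,0,0,0,0,0]'

```text
time: 12.3
eef_pos: [0.5981, -0.3499, 0.16]
ee_rot: [0.702, 0.115, -0.69, 0.133]
contact_force: [1.2, -0.7, -1.0]
finger_gap: 0.0141
```

```bash
python3 snap.py wrist w16; python3 snap.py scene s16; python3 -c "
from h import *
p,d,E=load('pics/s16.npz');cv2.imwrite('pics/s16z.png',cv2.resize(p[160:320,150:330],None,fx=4,fy=3.7,interpolation=2))"
```

```text
t 12.3 p [ 0.5981 -0.3499  0.16  ] x [ 0.02  -0.022 -1.   ] y [ 0.346 -0.938  0.028] yawy -1.218 F [ 1.2 -0.7 -1. ] gap 0.0141 q [ 0.7   0.65 -0.36  1.18  0.23  1.32 -0.86]
t 12.35 p [ 0.5976 -0.3497  0.1582] x [ 0.019 -0.021 -1.   ] y [ 0.346 -0.938  0.027] yawy -1.218 F [ 1.2 -1.  -1.3] gap 0.0139 q [ 0.7   0.65 -0.36  1.18  0.23  1.32 -0.86]
```

View pics/w16.png

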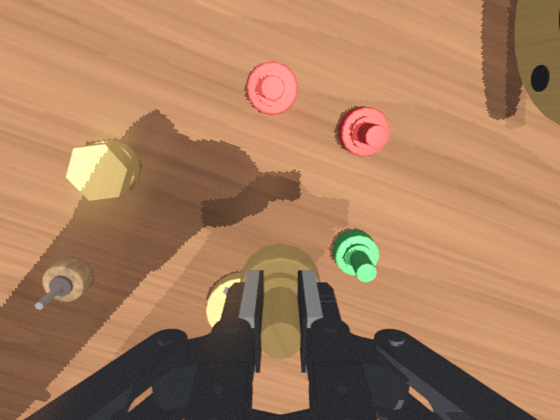

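View pics/s16z.png

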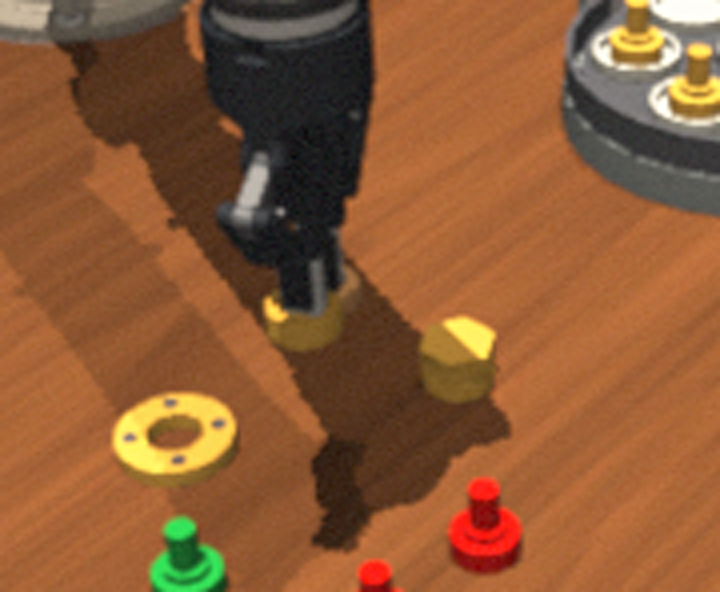

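Run:
```python
from h import *
from station import observe
o=observe();t,M=tool(o)
p,d,E=load('pics/w16.npz');P=cloud('wrist',d,E);T=(P-t)@M*1000
for v in range(255,362,8): print(v,['%d,%d,%d'%tuple(T[v,u]) for u in (250,268,280,292,310)])
print(to(o,[.4797,.1738,.17]))
```

```text
255 ['155,-24,57', '-4,-3,-13', '-8,1,-15', '-4,6,-13', '155,29,58']
263 ['-1,-12,-8', '-7,-3,-11', '-8,1,-12', '-9,6,-12', '-3,14,-9']
271 ['-17,-10,-12', '-8,-3,-8', '-9,1,-8', '-8,6,-8', '-18,13,-12']
279 ['-25,-10,-12', '-13,-3,-6', '-14,1,-7', '-12,6,-6', '-24,13,-12']
287 ['-30,-9,-12', '-14,-3,-3', '-14,1,-3', '-14,6,-3', '-30,12,-12']
295 ['-36,-9,-12', '-18,-3,-2', '-22,1,-4', '-18,6,-1', '-36,12,-12']
303 ['-42,-9,-12', '-25,-3,-2', '-29,1,-4', '-25,6,-2', '-42,11,-12']
311 ['-47,-8,-12', '-30,-3,-2', '-33,1,-4', '-30,5,-2', '-46,11,-12']
319 ['-50,-8,-11', '-36,-3,-2', '-39,1,-4', '-36,5,-2', '-49,11,-11']
327 ['-57,-8,-13', '-40,-3,-2', '-40,1,-2', '-40,5,-2', '-50,11,-8']
335 ['-60,-7,-13', '-41,-3,0', '-41,1,0', '-41,5,1', '-58,10,-11']
343 ['-64,-7,-13', '-41,-3,4', '-41,1,4', '-41,5,4', '-59,10,-9']
351 ['-65,-7,-11', '-41,-3,7', '-40,1,8', '-41,5,7', '-59,10,-6']
359 ['-67,-7,-10', '153,-9,169', '154,2,170', '155,13,170', '-60,10,-4']
[-0.02647814 -0.53046389 -0.07190754]
```

Request:
apply_moves --pt "-0.01 -0.02 -0.003" --pt "-0.01 -0.035 -0.005" --pt "-0.003 -0.038 -0.0055" --pt "-0.002 -0.038 -0.0055" --pt "-0.002 -0.038 -0.0055" --pt "-0.002 -0.038 -0.0055" --pt "-0.002 -0.038 -0.0055" --pt "-0.002 -0.038 -0.0055" --pt "-0.002 -0.038 -0.0055" --pt "-0.002 -0.038 -0.0055" --pt "-0.002 -0.038 -0.0055" --pt "-0.002 -0.038 -0.0055" --spin '[0,0,0,0,0,0,0,0,0,0,0,0]'

```text
time: 13.4
eef_pos: [0.4839, 0.0837, 0.1573]
ee_rot: [-0.683, -0.11, 0.712, -0.12]
contact_force: [1.0, 1.0, -2.3]
finger_gap: 0.0144
```

Run:
```python
from h import *
from station import observe
o=observe();show(o)
print(to(o,[.4835,.1752,.17]))
```

```text
t 13.4 p [0.4839 0.0837 0.1573] x [-0.039 -0.021 -0.999] y [ 0.321 -0.947  0.007] yawy -1.244 F [ 1.   1.  -2.3] gap 0.0144 q [ 0.21  0.32 -0.53  1.72  0.18  1.2  -1.62]
[-0.0146447  -0.08674398 -0.02836109]
```

Request:
apply_moves --pt "-0.005 -0.025 -0.008" --pt "-0.004 -0.022 -0.008" --pt "-0.003 -0.017 -0.006" --pt "0 -0.01 -0.004" --pt "0 0 0" --pt "0 0 0" --spin '[0,0,0,0,0,0]'

```text
time: 13.9
eef_pos: [0.4708, 0.1757, 0.1569]
ee_rot: [-0.673, -0.119, 0.719, -0.126]
contact_force: [-0.2, -0.7, -1.5]
finger_gap: 0.0142
```

```bash
python3 - <<'E'
from h import *
from station import observe
o=observe();show(o)
print(to(o,[.4835,.1752,.17]))
E
python3 snap.py wrist w17; python3 snap.py scene s17; python3 -c "
from h import *
p,d,E=load('pics/s17.npz');cv2.imwrite('pics/s17z.png',cv2.resize(p[85:215,265:395],None,fx=4.5,fy=4.5,interpolation=2))"
```

```text
t 13.9 p [0.4708 0.1757 0.1569] x [-0.062 -0.021 -0.998] y [ 0.341 -0.94  -0.001] yawy -1.223 F [-0.2 -0.7 -1.5] gap 0.0142 q [ 0.05  0.37 -0.57  1.66  0.2   1.24 -1.79]
[-0.01389418  0.00474947 -0.01090999]
t 13.9 p [0.4708 0.1757 0.1569] x [-0.062 -0.021 -0.998] y [ 0.341 -0.94  -0.001] yawy -1.223 F [-0.2 -0.7 -1.5] gap 0.0142 q [ 0.05  0.37 -0.57  1.66  0.2   1.24 -1.79]
t 13.95 p [0.4706 0.1753 0.1567] x [-0.063 -0.021 -0.998] y [ 0.34  -0.94  -0.002] yawy -1.224 F [ 0.4 -0.1 -1.7] gap 0.0141 q [ 0.05  0.37 -0.57  1.66  0.19  1.24 -1.79]
```

View pics/w17.png

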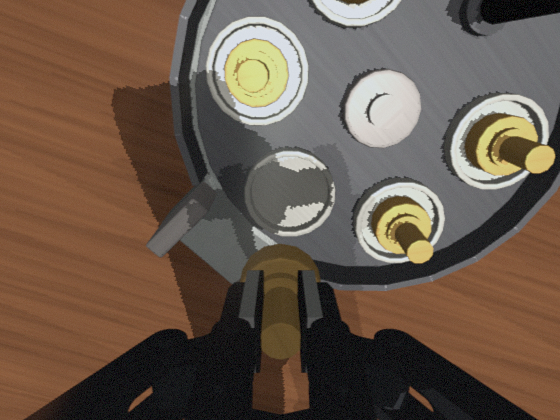

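View pics/s17z.png

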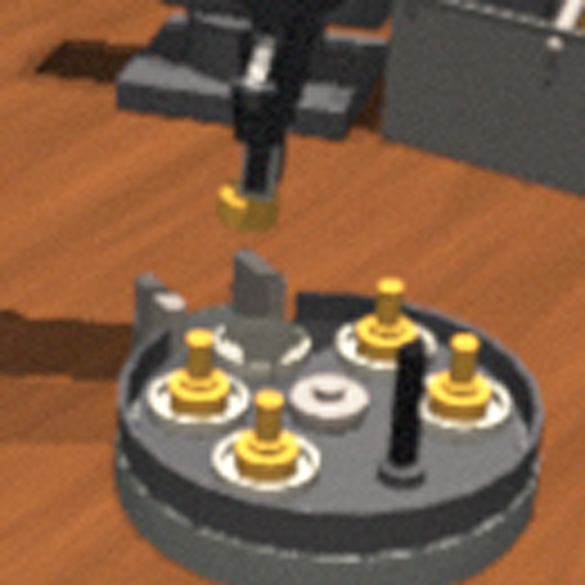

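```bash
cat > pk.py <<'E'
import sys
from h import *
from station import observe
p,d,E=load(f'pics/{sys.argv[1]}.npz');P=cloud('wrist',d,E)
o=observe();t,M=tool(o)
m=((abs(P[...,2]-.0625)<.0035)&(np.hypot(P[...,0]-.4797,P[...,1]-.1738)<.038)).astype(np.uint8)
cs,_=cv2.findContours(m,0,1);c=np.vstack([k for k in cs if len(k)>15]);e=cv2.fitEllipse(cv2.convexHull(c));X=plane('wrist',*e[0],E,.062)
print('rim',np.round(e[0],1),np.round(e[1],1),X.round(4))
print('hubpt',)
tg=X.copy();tg[2]=float(sys.argv[2])
print('plug axis now', (t+.009*M[:,0]+.004*M[:,2]).round(4),'shift',(M.T@(tg-(t+.009*M[:,0]+.004*M[:,2]))).round(4))
E
python3 pk.py w17 .1
```

```text
rim [289.7 192.8] [86.5 90.6] [0.4814 0.1729 0.062 ]
hubpt
plug axis now [0.4668 0.1731 0.1484] shift [ 0.0474  0.0051 -0.0168]
```

Request:
apply_moves --pt "0.005 0.002 -0.006" --pt "0.01 0.002 -0.006" --pt "0.01 0.001 -0.005" --pt "0.01 0 0" --pt "0.01 0 0" --pt "0 0 0" --spin '[0,0,0,0,0,0]'

```text
time: 14.5
eef_pos: [0.4897, 0.1658, 0.1044]
ee_rot: [-0.673, -0.112, 0.721, -0.122]
contact_force: [-0.4, -0.7, -1.4]
finger_gap: 0.0141
```

```bash
python3 snap.py wrist w18;python3 pk.py w18 .075
```

```text
t 14.5 p [0.4897 0.1658 0.1044] x [-0.063 -0.026 -0.998] y [ 0.327 -0.945  0.004] yawy -1.238 F [-0.4 -0.7 -1.4] gap 0.0141 q [ 0.04  0.45 -0.54  1.69  0.24  1.14 -1.81]
rim [263.2 246.7] [ 98.9 109. ] [0.482 0.173 0.062]
hubpt
plug axis now [0.4857 0.1644 0.0965] shift [ 0.0214 -0.0094 -0.0008]
```

View pics/w18.png

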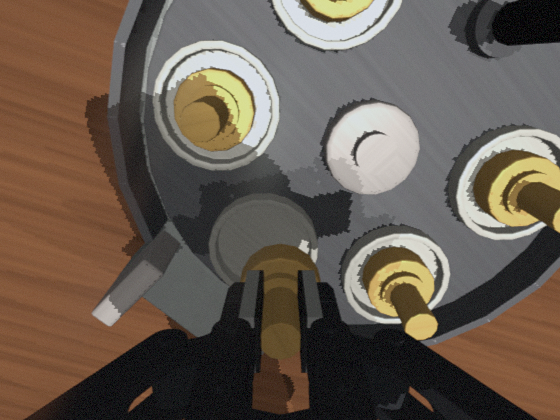

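Request:
apply_moves --pt "0 -0.006 0" --pt "0 -0.004 -0.001" --pt "0.007 0 0" --pt "0.007 0 0" --pt "0 0 0" --spin '[0,0,0,0,0]'

```text
time: 14.97
eef_pos: [0.4868, 0.1782, 0.0913]
ee_rot: [-0.675, -0.113, 0.719, -0.122]
contact_force: [0.1, -0.4, -2.4]
finger_gap: 0.0141
```

```bash
python3 snap.py wrist w19;python3 pk.py w19 .053;python3 snap.py scene s19; python3 -c "
from h import *
p,d,E=load('pics/s19.npz');cv2.imwrite('pics/s19z.png',cv2.resize(p[105:205,275:375],None,fx=6,fy=6,interpolation=2))"
```

```text
t 14.97 p [0.4868 0.1782 0.0913] x [-0.06  -0.024 -0.998] y [ 0.329 -0.944  0.003] yawy -1.236 F [ 0.1 -0.4 -2.4] gap 0.0141 q [ 0.02  0.46 -0.54  1.7   0.25  1.11 -1.84]
rim [286.3 260.3] [102.9 115.4] [0.4822 0.1732 0.062 ]
hubpt
plug axis now [0.4828 0.1768 0.083 ] shift [ 0.0301  0.0032 -0.0002]
t 15.02 p [0.4871 0.1783 0.0917] x [-0.06  -0.024 -0.998] y [ 0.328 -0.945  0.003] yawy -1.236 F [ 0.8 -0.4 -1. ] gap 0.0141 q [ 0.02  0.46 -0.54  1.7   0.25  1.11 -1.84]
```

View pics/w19.png

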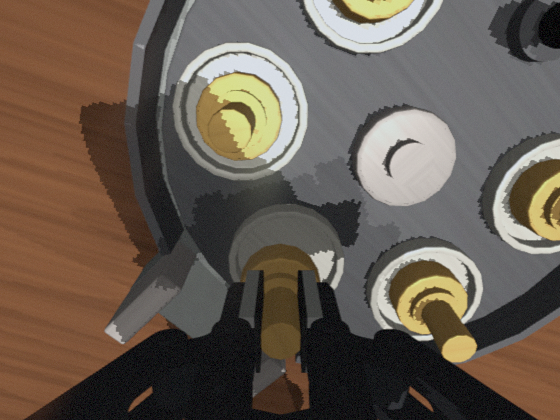

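View pics/s19z.png

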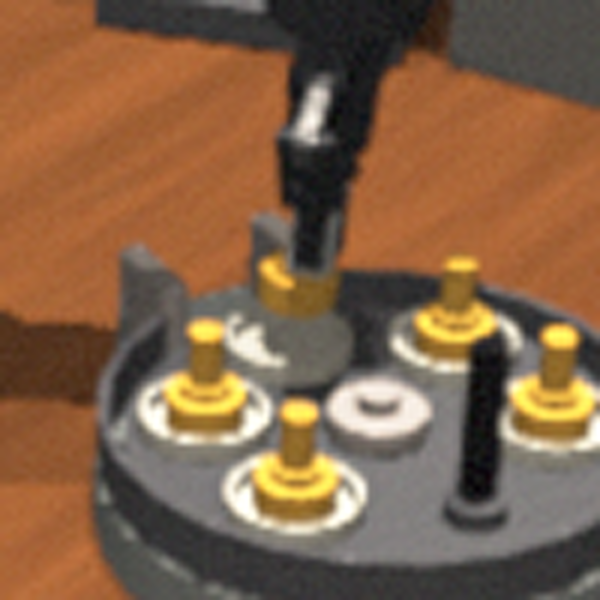

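Request:
apply_moves --pt "0.002 0.003 0" --pt "0.007 0.0005 0" --pt "0.007 0 0" --pt "0.004 0 0" --pt "0 0 0" --spin '[0,0,0,0,0]'

```text
time: 15.48
eef_pos: [0.4885, 0.1735, 0.0709]
ee_rot: [-0.676, -0.112, 0.718, -0.122]
contact_force: [-0.4, -0.0, -0.9]
finger_gap: 0.0143
```

```bash
python3 snap.py wrist w20;python3 pk.py w20 .053;python3 snap.py scene s20; python3 -c "
from h import *
p,d,E=load('pics/s20.npz');cv2.imwrite('pics/s20z.png',cv2.resize(p[105:205,275:375],None,fx=6,fy=6,interpolation=2))"
```

```text
t 15.48 p [0.4885 0.1735 0.0709] x [-0.057 -0.023 -0.998] y [ 0.327 -0.945  0.004] yawy -1.238 F [-0.4 -0.  -0.9] gap 0.0143 q [ 0.02  0.49 -0.53  1.73  0.27  1.07 -1.85]
rim [276.4 280.6] [111.8 127.2] [0.4825 0.1734 0.062 ]
hubpt
plug axis now [0.4843 0.172  0.0624] shift [ 0.0095 -0.0019  0.0007]
t 15.53 p [0.4886 0.1735 0.0712] x [-0.057 -0.023 -0.998] y [ 0.327 -0.945  0.004] yawy -1.238 F [ 0.4 -0.4 -1.6] gap 0.0143 q [ 0.02  0.49 -0.53  1.73  0.27  1.07 -1.85]
```

View pics/w20.png

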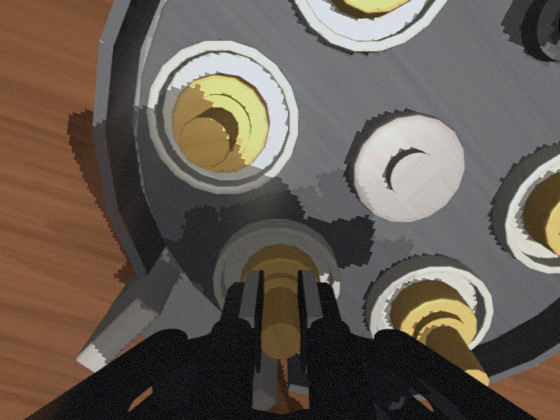

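View pics/s20z.png

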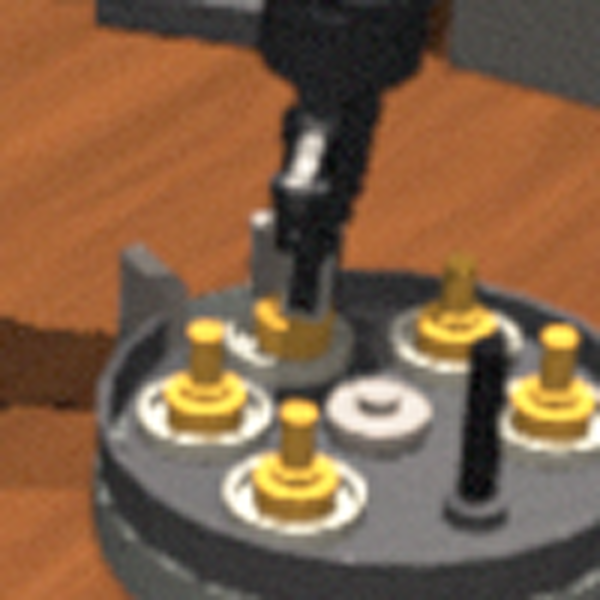

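Request:
apply_moves --pt "0.003 -0.002 0.001" --pt "0.004 0 0" --pt "0.002 0 0" --pt "0 0 0" --spin '[0,0,0,0]'

```text
time: 15.92
eef_pos: [0.4889, 0.1779, 0.0675]
ee_rot: [-0.679, -0.113, 0.716, -0.121]
contact_force: [-0.8, 0.4, -2.1]
finger_gap: 0.0142
```

```bash
python3 snap.py wrist w21;python3 pk.py w21 .053
```

```text
t 15.92 p [0.4889 0.1779 0.0675] x [-0.05  -0.021 -0.999] y [ 0.327 -0.945  0.003] yawy -1.238 F [-0.8  0.4 -2.1] gap 0.0142 q [ 0.01  0.49 -0.53  1.73  0.27  1.05 -1.86]
rim [281.8 285. ] [112.9 129.4] [0.4835 0.1753 0.062 ]
hubpt
plug axis now [0.4848 0.1766 0.0587] shift [0.0058 0.0009 0.0013]
```

View pics/w21.png

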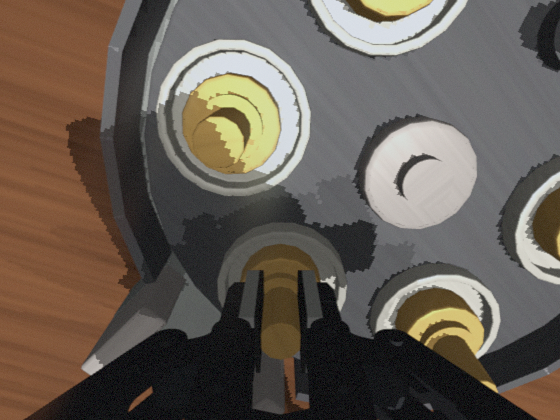

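Request:
apply_moves --pt "0.003 0 0.001" --pt "0.003 0 0" --pt "0 0 0" --spin '[0,0,0]'

```text
time: 16.22
eef_pos: [0.4907, 0.1802, 0.0674]
ee_rot: [-0.682, -0.114, 0.713, -0.121]
contact_force: [-0.5, -0.1, -0.9]
finger_gap: 0.0142
```

```bash
python3 snap.py wrist w22;python3 pk.py w22 .053
python3 - <<'E'
from h import *
for f in ('w18','w19','w20','w21','w22'):
    p,d,E=load(f'pics/{f}.npz');P=cloud('wrist',d,E)
    hsv=cv2.cvtColor(p,cv2.COLOR_BGR2HSV)
    # left neighbour cup rim, hub
    for nm,(cx,cy,z,tol,r) in dict(cup=(.545,.219,.0625,.003,.036),cup2=(.486,.0935,.0625,.003,.036),hub=(.552,.139,.0625,.012,.03)).items():
        m=((abs(P[...,2]-z)<tol)&(np.hypot(P[...,0]-cx,P[...,1]-cy)<r)).astype(np.uint8)
        if m.sum()<50: continue
        cs,_=cv2.findContours(m,0,1);c=np.vstack([k for k in cs if len(k)>15]);e=cv2.fitEllipse(cv2.convexHull(c));X=plane('wrist',*e[0],E,.062);print(f,nm,np.round(e[1],0),X.round(4))
E
```

```text
t 16.22 p [0.4907 0.1802 0.0674] x [-0.041 -0.018 -0.999] y [ 0.327 -0.945  0.003] yawy -1.237 F [-0.5 -0.1 -0.9] gap 0.0142 q [ 0.01  0.49 -0.53  1.74  0.28  1.04 -1.86]
rim [281.3 286.3] [114.  129.2] [0.4847 0.1776 0.062 ]
hubpt
plug axis now [0.4865 0.1788 0.0584] shift [0.0055 0.0005 0.0019]
w18 cup [124. 133.] [0.5473 0.2181 0.062 ]
w18 cup2 [ 90. 108.] [0.4883 0.0941 0.062 ]
w18 hub [ 94. 100.] [0.553  0.1395 0.062 ]
w19 cup [134. 140.] [0.5474 0.2183 0.062 ]
w19 cup2 [ 93. 115.] [0.4883 0.0942 0.062 ]
w19 hub [ 98. 108.] [0.5534 0.1398 0.062 ]
w20 cup [149. 158.] [0.5477 0.2183 0.062 ]
w20 cup2 [100. 126.] [0.4889 0.0945 0.062 ]
w20 hub [109. 120.] [0.5535 0.1398 0.062 ]
w21 cup [152. 160.] [0.5498 0.2185 0.062 ]
w21 cup2 [102. 127.] [0.4876 0.0962 0.062 ]
w21 hub [111. 121.] [0.5534 0.14   0.062 ]
w22 cup [152. 159.] [0.5523 0.2186 0.062 ]
w22 cup2 [101. 127.] [0.4862 0.0985 0.062 ]
w22 hub [111. 122.] [0.5539 0.14   0.062 ]
```

View pics/w22.png

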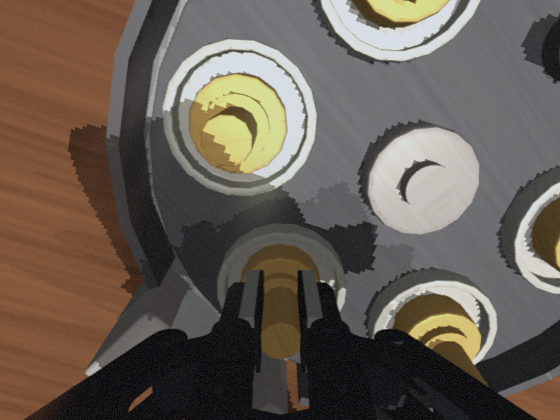

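Request:
apply_moves --pt "0.002 0.004 0.004" --pt "0.002 0.003 0.003" --pt "0 0 0" --spin '[0,0,0]'

```text
time: 16.52
eef_pos: [0.4888, 0.1774, 0.0668]
ee_rot: [-0.685, -0.118, 0.709, -0.119]
contact_force: [-0.3, -0.6, -1.6]
finger_gap: 0.0139
```

```bash
cat > rot.py <<'E'
import sys
from h import *
for f in sys.argv[1:]:
    p,d,E=load(f'pics/{f}.npz');P=cloud('wrist',d,E)
    for nm,(cx,cy,z,tol,r) in dict(pk=(.482,.1745,.0625,.0035,.038),cup=(.548,.219,.0625,.003,.036),cup2=(.488,.095,.0625,.003,.036),hub=(.552,.139,.0625,.012,.03)).items():
        m=((abs(P[...,2]-z)<tol)&(np.hypot(P[...,0]-cx,P[...,1]-cy)<r)).astype(np.uint8)
        if m.sum()<50: continue
        cs,_=cv2.findContours(m,0,1);c=np.vstack([k for k in cs if len(k)>15]);e=cv2.fitEllipse(cv2.convexHull(c));X=plane('wrist',*e[0],E,.062);print(f,nm,np.round(e[1],0),X.round(4))
E
python3 snap.py wrist w23; python3 rot.py w23;python3 pk.py w23 .053
```

```text
t 16.52 p [0.4888 0.1774 0.0668] x [-0.033 -0.007 -0.999] y [ 0.331 -0.944 -0.004] yawy -1.234 F [-0.3 -0.6 -1.6] gap 0.0139 q [ 0.03  0.47 -0.54  1.76  0.27  1.02 -1.85]
w23 pk [115. 130.] [0.4832 0.1751 0.062 ]
w23 cup [152. 159.] [0.5496 0.2184 0.062 ]
w23 cup2 [104. 129.] [0.4877 0.0962 0.062 ]
w23 hub [112. 121.] [0.5534 0.1399 0.062 ]
rim [281.  286.2] [115.3 130.1] [0.4832 0.1751 0.062 ]
hubpt
plug axis now [0.4845 0.1759 0.0576] shift [0.0047 0.0004 0.0013]
```

Request:
apply_moves --pt "0.002 0.003 0.003" --pt "0.001 0.0025 0.0025" --pt "0 0 0" --spin '[0,0,0]'

```text
time: 16.82
eef_pos: [0.4874, 0.1753, 0.0665]
ee_rot: [-0.688, -0.121, 0.706, -0.118]
contact_force: [0.0, -1.5, -0.2]
finger_gap: 0.0139
```

```bash
python3 snap.py wrist w24; python3 rot.py w24;python3 pk.py w24 .053
```

```text
t 16.82 p [0.4874 0.1753 0.0665] x [-0.026  0.001 -1.   ] y [ 0.333 -0.943 -0.01 ] yawy -1.231 F [ 0.  -1.5 -0.2] gap 0.0139 q [ 0.04  0.47 -0.54  1.77  0.26  1.   -1.83]
w24 pk [116. 130.] [0.482  0.1726 0.062 ]
w24 cup [151. 159.] [0.5468 0.2181 0.062 ]
w24 cup2 [106. 130.] [0.4892 0.0939 0.062 ]
w24 hub [112. 122.] [0.5534 0.1397 0.062 ]
rim [281.9 286.5] [116.1 130.5] [0.482  0.1726 0.062 ]
hubpt
plug axis now [0.4832 0.1739 0.0575] shift [0.0045 0.0008 0.0014]
```

Request:
apply_moves --pt "0 0 0" --pt "0 0 0" --pt "0 0 0" --pt "0 0 0" --pt "0 0 0" --spin '[0,0,0,0,0]' --grip 0.45

```text
time: 17.28
eef_pos: [0.4845, 0.1711, 0.0627]
ee_rot: [-0.685, -0.119, 0.709, -0.118]
contact_force: [0.2, 0.4, 0.3]
finger_gap: 0.0382
```

```bash
python3 snap.py wrist w25; python3 rot.py w25
```

```text
t 17.28 p [0.4845 0.1711 0.0627] x [-0.034 -0.005 -0.999] y [ 0.331 -0.944 -0.007] yawy -1.234 F [0.2 0.4 0.3] gap 0.0382 q [ 0.04  0.47 -0.54  1.78  0.27  1.   -1.84]
w25 pk [119. 134.] [0.4821 0.1726 0.062 ]
w25 cup [156. 167.] [0.5469 0.2181 0.062 ]
w25 cup2 [ 99. 128.] [0.4925 0.0937 0.062 ]
w25 hub [115. 129.] [0.5531 0.1397 0.062 ]
```

View pics/w25.png

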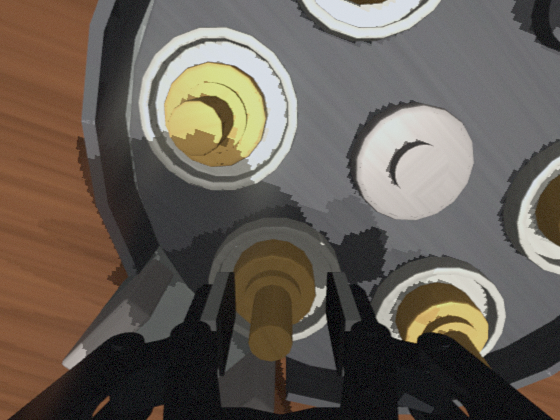

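Request:
apply_moves --pt "-0.005 -0.003 0" --pt "-0.015 0 0" --pt "-0.02 0 0" --pt "-0.03 0 0" --pt "-0.03 0 0" --pt "-0.03 0 0" --pt "0 0 0" --spin '[0,0,0,0,0,0,0]'

```text
time: 17.92
eef_pos: [0.4849, 0.1753, 0.1967]
ee_rot: [-0.681, -0.12, 0.712, -0.119]
contact_force: [0.7, 0.1, -0.2]
finger_gap: 0.0385
```

Request:
apply_moves --pt "0 0.03 0.01" --pt "0 0.035 0.01" --pt "0 0.035 0.01" --pt "0 0.035 0.01" --pt "0 0.035 0.01" --pt "0 0.035 0.01" --pt "0 0.035 0.005" --pt "0 0.03 0" --pt "0 0.02 0" --pt "0 0 0" --pt "0 0 0" --spin '[0,0,0,0,0,0,0,0,0,0,0]'

```text
time: 18.83
eef_pos: [0.5244, -0.1251, 0.2002]
ee_rot: [-0.685, -0.125, 0.707, -0.122]
contact_force: [0.1, -0.2, -0.2]
finger_gap: 0.0383
```

```bash
python3 snap.py top t26; python3 snap.py scene s26; python3 gate.py pics/t26.npz; python3 meas.py pics/t26.npz top | grep cheek
python3 - <<'E'
from h import *
p,d,E=load('pics/t26.npz');cv2.imwrite('pics/t26z.png',cv2.resize(p[160:335,60:225],None,fx=3.4,fy=3.4,interpolation=2))
p,d,E=load('pics/s26.npz');cv2.imwrite('pics/s26z.png',cv2.resize(p[105:215,275:395],None,fx=5,fy=5,interpolation=2))
E
```

```text
t 18.83 p [ 0.5244 -0.1251  0.2002] x [-0.032 -0.002 -0.999] y [ 0.344 -0.939 -0.009] yawy -1.22 F [ 0.1 -0.2 -0.2] gap 0.0383 q [ 0.52  0.36 -0.43  1.53  0.16  1.31 -1.15]
t 18.88 p [ 0.5243 -0.1256  0.2001] x [-0.032 -0.003 -0.999] y [ 0.344 -0.939 -0.008] yawy -1.22 F [1.1 0.7 0.3] gap 0.0384 q [ 0.52  0.36 -0.43  1.53  0.16  1.31 -1.15]
[212 160  16  28 421] [220.3 173.2] [17.4 37.2] [ 0.6602 -0.0258  0.062 ] ang -55.9 r 0.1954
[101 186  30  30 322] [115.4 200.8] [29.  31.2] [0.6163 0.1831 0.062 ] ang 35.6 r 0.0809
[165 211  31  31 406] [179.7 226. ] [30.  31.3] [0.558  0.0573 0.062 ] ang -84.7 r 0.0790
[128 221  23  23 393] [138.7 232. ] [21.9 23.1] [0.5511 0.1372 0.062 ] ang 66.3 r 0.0013
[ 83 223  31  31 358] [ 97.7 238.2] [29.6 32.1] [0.5438 0.2169 0.062 ] ang 94.8 r 0.0812
[147 249  32  32 439] [162.8 264.2] [30.6 32.2] [0.4854 0.0912 0.062 ] ang -145.5 r 0.0791
[106 255  31  32 393] [121.3 270.5] [30.5 32.6] [0.4782 0.1708 0.062 ] ang 154.3 r 0.0803
handle 1886 [ 0.49835484 -0.00437253  0.14      ] -110.41472928829829
cheek [ 75 282  19  28 213] [0.4342 0.2354 0.0756]
cheek [112 298  19  27 213] [0.4014 0.1672 0.0759]
```

View pics/t26z.png

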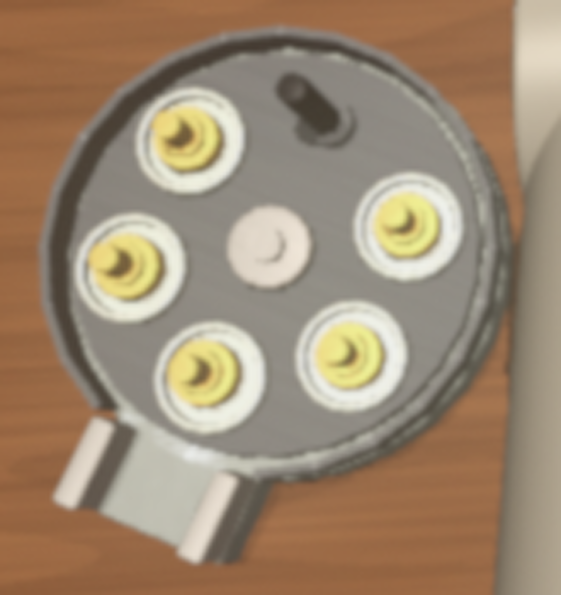

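View pics/s26z.png

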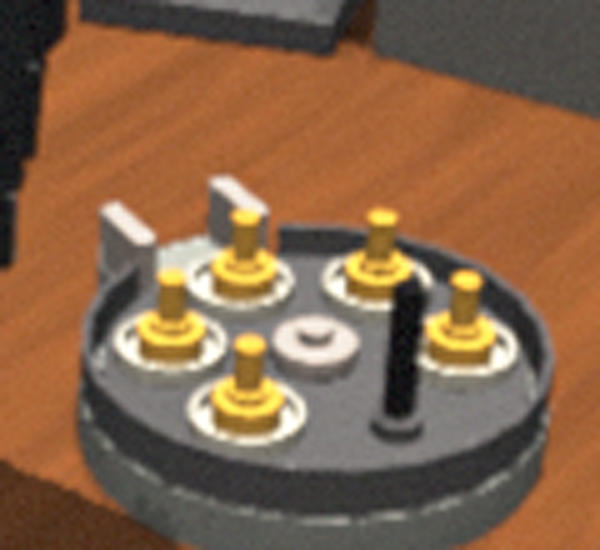

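```bash
python3 -c "
from station import ctrl
print(ctrl.job_done())"
```

```text
the job is handed in; nothing more can be done
None
```

The carousel now has its empty pocket at the loading gate, and the bronze plug stands upright in that pocket, released. I handed the job in at about 18.9 s with the arm clear of everything.

**What I did:** I gripped the black handle and turned the carousel about 163° until the pocket stood at the gate. Then I picked the bronze plug up by its stem, lowered it onto the pocket floor and let go.

**Last checks:** In the final top view the pocket stands at 154.3°, and the gate, from the two cheeks, at 153.8–154.1°. That is within about 0.5°, or under 1 mm. The scene and top views show the plug seated in the cup with its stem up. The largest wrist force I read at the end of a move was about 9 N.

**What failed or disagreed:**
- **Fingertip offset:** The fingertips were about 35 mm farther back than the description says. My first grip closed above the handle top, so I opened, went lower and gripped again.
- **Tool tilt:** The tool tilted by up to about 4° during the moves. I could not correct it directly.
- **Carousel slip:** When the plug first touched the floor it dragged the carousel about 3° off the gate. I dragged it back with the plug before letting go.
- **Camera offset:** Positions from the top and wrist cameras differed by 2–5 mm.

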